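# Turn the doming punches out of their block onto the tray

### The arm

A 6-joint arm with a two-finger parallel gripper is mounted at the origin on the work surface. World frame = base frame: x ahead of the robot, y to its left, z up, the work surface at z = 0. Lengths are in m, angles in rad, forces in N, time in s.
With the tool pointing down it reaches from about 0.225 to 0.875 m from the base axis. Payload 3.4 kg.
Tool frame: the origin (TCP) lies on the centre line of the jaws, within the pads' length; the fingertips stand 22 mm ahead of it and the grasp point (between the pads) lies 3 mm ahead of it; z points along the fingers, y is the line along which they close (so a half turn about z gives the same grasp; the last joint's range is limited). The gripper opens to 85 mm and grips with 20 to 120 N. Pads are 22 mm wide; open, the fingers measure 114 mm over their backs; the gripper's body (76 mm by 85 mm) begins 54 mm behind the grasp point. The pads swing forward as they close: fully open they stand 13 mm farther back than shut.
Start: joints at [-1.284, 0.276, 1.505, -0, 1.361, -0.121], TCP at [0.228, -0.528, 0.227] pointing down, gripper open.
Joint ranges: [-2.89, 2.89], [-0.75, 2.08], [0.22, 2.7], [-1.18, 4.32], [0.11, 2.71], [-2.7, 2.7]. Speed limits (rad/s): [2.57, 2.57, 3.14, 3.14, 3.14, 3.14].

### API

Orientations are given as a unit quaternion [w, x, y, z].
In Python, from rig import manip gives the robot as it stands.
- The arm moves only by the shell command python3 steer.py 'ROWS' [OPENING] [FORCE]. ROWS is a JSON list of rows, 1 to 5 of them, each of 4 numbers: dx, dy, dz in m, then a turn about the tool's z in rad; each row shifts and turns the commanded pose from where the row before left it, along the tool's axes as they then stand; what a row does not reach is not made up. A row lasts 1/12 s, in which the tool goes at most 0.0417 m and 0.125 rad, less where a joint would pass 70% of its speed; a pose out of reach is approached as far as the arm can. OPENING is the finger opening in m, set as the command begins (- or left out keeps the last). The fingers move at their own pace and stop on an object; FORCE is the grip in N (left out, the last holds). Time passes only in rows, so rows that do not move let the fingers close. It prints the time, the measured TCP pose, the force, the opening and the grip force at its end. Input that does not fit is refused with a message, and nothing moves.
- manip.get_state(): the state, without advancing time (a new reading comes with each control period).
- manip.get_image(name): name is "scene" or "side" or "wrist"; returns a dict with "img" (400x640x3 uint8, red, green, blue), "camera_matrix" (3x3 intrinsics, pixels), "k1" (the pictures are not rectified: a ray, as slopes to the right and down, at radius r is drawn at 1 + k1 r^2 times it, then the intrinsics apply), "T" (4x4, takes a point from camera to world coordinates); the wrist camera has in their place "hand_eye" (4x4, takes a point from camera to tool coordinates, whose origin is the TCP and whose axes are the flange's). Camera axes: x right, y down, z forward; pixel columns grow to the right and rows downward; lengths in m; the calibration is good to about 2 mm. A picture is of the moment at which its call begins: read the wrist's pose just before it. There is no depth.
- manip.sign_off(): hands the job in; it is judged then, once.
The state is a dict: "clock": time; "qpos": joint angles; "qd": joint speeds; "effort": joint torques, N m; "position": TCP position; "ee_rot": TCP orientation; "contact_force": force on the tool from outside, world axes, zero at the start; "moment": the same for the moment, N m; "width": finger opening in m; "gripper_force": force on a finger pad.
Only numpy, scipy, OpenCV 4.12 (cv2) and the standard library are available. Lean on these libraries where they do the work, as an engineer would, in place of code of your own. Each camera call takes 0.05 s, during which the arm holds its last target. There are 200 camera calls.

### The job

Turn the wooden punch block over together with its loose aluminium cover, holding the cover against it so that no punch falls out, and set the pair down flat in the steel tray with the cover underneath. Then lift the block straight off, so that all three punches are left standing nose up on the cover in the tray, and put the empty block down flat on the bench outside the tray. Leave the other things on the bench where they are.

Things in the scene. Friction and masses are not known exactly. Their poses are not given: they have to be found in the camera images.
- rack: Plain wooden punch block, 110 mm long (x) x 58 mm wide (y) x 50 mm high (z), about 0.18 kg. Origin: centre of its underside; z points out of the mouths of its three blind wells (26 mm across, 44 mm deep, on the long middle line at x = -32, 0, +32 mm). It starts flat on the bench, wells up, a punch in each, the cover loose on top; rack and tray may be on either side.
- cover: Loose aluminium cover of L section, 0.12 kg: plate 102 mm (x) x 60 mm (y) x 5 mm thick and, along one long edge, a lip 5 mm thick hanging down the rack's +y side. Origin: on the plate's underside, 26 mm from the plain edge (y = -26), 29 mm from the lip's inner face and 34 mm from its outer face; z points away from the rack. The lip reaches 32 mm below the plate's underside.
- punch_a: Steel doming punch, 42 mm long: a wide butt 22 mm across and 16 mm high and a narrower nose 15 mm across. Origin: the tip of its nose; z points from the nose to the butt. At the start it stands nose down in the rack's well at x = -32 mm, the butt 2 mm below the well's mouth, loose with 2 mm of play all round. 0.06 kg.
- punch_b: The same punch in the rack's well at x = 0.
- punch_c: The same punch in the rack's well at x = +32 mm.
- tray: Fixed shallow tray of bare sheet steel, 230 mm (x) x 210 mm (y) outside, walls 4 mm thick, rim 18 mm above the bench, inner floor 4 mm above the bench and empty. Origin: centre of its underside.
- file: Bystander: file with wooden handle, 240 mm long, 22 mm high, lying about along x between rack and tray; origin under its middle.
- block: Bystander: wood block 60 x 45 x 28 mm high, between rack and tray near the robot; origin under its centre.
- hammer: Bystander: hammer lying beyond the working area, about 300 mm long.
- mallet: Bystander: wooden mallet lying at the left, head 95 mm long and 56 mm across, handle 200 mm.
- square: Bystander: steel try square lying flat at the far right, blade 140 mm, stock 100 mm, 16 mm high.
- relief: Bystander: embossed brass plate 110 x 85 x 10 mm, flat on the bench at the right.
- pot: Bystander: blue plastic pot 76 mm across with rods standing in it, 156 mm high, at the left.
- cover_lip (a point): Middle of the lip's outer face. At the start the cover slides freely on the rack, with up to 4 mm of play beside the lip; gripped across y, one finger on the lip, the other on the rack's bare -y side, both are held together, 63 mm wide (the plate ends 3 mm short of that side). Together they are 55 mm high; the rack's lowest 18 mm stay free of the lip.
- rack_mid (a point): The middle of the rack's solid, 25 mm above its underside. Let go standing on one 58 mm wide end, on the bench or on the tray floor, rack and cover stay up together by themselves, the punches lying in their wells behind the cover. Steel, wood and aluminium grip well under rubber pads; 70 N holds both without slip.

How it is judged:
By the outcome, as a careful person would: the job done as asked, in the order asked, and still so for the second after the job is handed in, with the robot touching nothing.
It also fails if it takes over 72 s, if anything falls off the work surface, if the arm or the gripper's body presses on something with over 40 N, if the wrist force passes 120 N, or if a joint passes its speed limit or range.

## Working session

There is one attempt and no reset: what is moved stays moved. The work goes in short steps, Python scripts to look and compute and a shell command to move; the robot and the scene stay as the last step left them, time stands still between calls to the robot, and variables do not carry over. Pictures are saved under pics/ and viewed, at most 10 in all, crops included, and the job is handed in when it is done.

```bash
ls; mkdir -p pics; python3 - <<'E'
from rig import manip
import cv2
s=manip.get_state();print(s)
for n in("scene","side"):
    d=manip.get_image(n);cv2.imwrite(f"pics/{n}0.png",d["img"][:,:,::-1]);print(n,d["camera_matrix"],d["k1"],d["T"])
E
```

```text
pics
rig.py
steer.py
{'clock': 0.0, 'qpos': array([-1.28400202e+00,  2.76598818e-01,  1.50617399e+00, -2.05961671e-05,
        1.36072025e+00, -1.20967618e-01]), 'qd': array([ 0.00040862,  0.00135603,  0.00064527, -0.00038103,  0.00205451,
        0.0015279 ]), 'effort': array([ 1.37004445e-03, -4.16758347e+01, -2.45805466e+01,  1.56638480e-04,
        1.10802168e-02,  1.07920721e-05]), 'position': array([ 0.22786342, -0.52730657,  0.22562129]), 'ee_rot': array([-9.46100100e-04,  9.79287291e-01,  2.02473450e-01, -8.87289271e-05]), 'contact_force': array([-0.07855609, -0.32593483, -0.36551219]), 'moment': array([-0.03499836,  0.0099984 ,  0.02525528]), 'gripper_force': 0.0, 'width': 0.08540399140264172}
scene [[365.27559591   0.         316.53604816]
 [  0.         365.27559591 196.36734226]
 [  0.           0.           1.        ]] -0.04463312386857683 [[ 0.77971441  0.4295789  -0.4555298   1.04062446]
 [ 0.62613064 -0.53212998  0.56991062 -0.57090812]
 [ 0.00242052 -0.72958869 -0.68388193  0.79878729]
 [ 0.          0.          0.          1.        ]]
side [[388.8106404    0.         319.35653736]
 [  0.         388.8106404  200.58200916]
 [  0.           0.           1.        ]] -0.01957021782988857 [[-0.82285396 -0.30271051  0.4809134  -0.11360083]
 [-0.56807444  0.45940808 -0.68281451  0.98934383]
 [-0.01424037 -0.83505123 -0.54998787  0.85116068]
 [ 0.          0.          0.          1.        ]]
```
View pics/scene0.png

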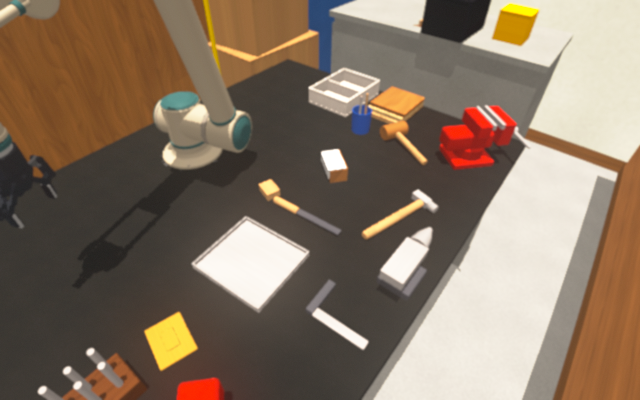

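View pics/side0.png

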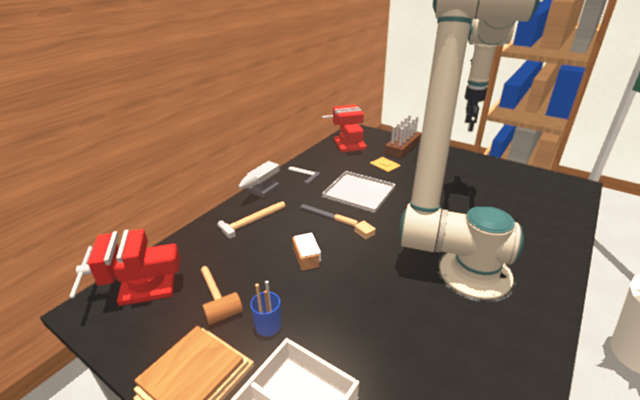

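The scene image shows the rack and its cover at (335,165), the tray at (251,262), the file with the block at (270,190) and the mallet and pot at (395,130). In the side image the rack is at (307,250) and the tray at (360,191).

```bash
cat > h.py <<'E'
import numpy as np, cv2
from rig import manip
def ray(d,uv,T=None):
    K=d["camera_matrix"];T=d["T"] if T is None else T
    p=cv2.undistortPoints(np.array([[uv]],float),K,np.array([d["k1"],0,0,0.]))[0,0]
    return T[:3,3],T[:3,:3]@np.array([p[0],p[1],1.])
def onz(d,uv,z,T=None):
    o,r=ray(d,uv,T);return o+r*(z-o[2])/r[2]
def proj(d,P,T=None):
    T=d["T"] if T is None else T
    c=np.linalg.inv(T)@np.append(P,1);x=c[:2]/c[2];x=x*(1+d["k1"]*(x@x))
    return d["camera_matrix"][:2,:2]@x+d["camera_matrix"][:2,2]
def wristT(d,s):
    from scipy.spatial.transform import Rotation as R
    q=s["ee_rot"];T=np.eye(4);T[:3,:3]=R.from_quat([q[1],q[2],q[3],q[0]]).as_matrix();T[:3,3]=s["position"];return T@d["hand_eye"]
E
python3 - <<'E'
from h import *
a=cv2.imread("pics/scene0.png");b=cv2.imread("pics/side0.png")
A=a[140:190,310:360];B=b[225:275,283:333]
C=a[210:310,190:312];
A,B=[cv2.resize(x,None,fx=8,fy=8,interpolation=cv2.INTER_CUBIC) for x in(A,B)]
cv2.imwrite("pics/m1.png",np.hstack([A,B]))
S=manip.get_image("scene");D=manip.get_image("side")
for n,d,im,pt in(("scene",S,a,(251,262)),("side",D,b,(360,191))):
    hsv=cv2.cvtColor(im,cv2.COLOR_BGR2HSV);m=((hsv[:,:,1]<60)&(hsv[:,:,2]>110)).astype(np.uint8)
    k,l,st,ce=cv2.connectedComponentsWithStats(m)
    for i in range(1,k):
        if st[i,4]>40 and st[i,4]<20000:
            c=cv2.findContours((l==i).astype(np.uint8),0,2)[0][0];h=cv2.approxPolyDP(cv2.convexHull(c),3,True)[:,0]
            if np.linalg.norm(ce[i]-pt)<100: print(n,st[i],ce[i].round(1),h.tolist(),[onz(d,p,.018).round(3).tolist() for p in h])
E
```

```text
scene [297 209  44  25 248] [318.3 221.1] [[340, 230], [336, 233], [297, 212], [300, 209]] [[0.66, 0.013, 0.018], [0.658, -0.004, 0.018], [0.518, -0.01, 0.018], [0.517, 0.005, 0.018]]
scene [ 191  216  119   97 6239] [250.9 261.9] [[244, 216], [309, 250], [304, 261], [259, 312], [191, 264]] [[0.407, -0.121, 0.018], [0.637, -0.098, 0.018], [0.651, -0.135, 0.018], [0.664, -0.314, 0.018], [0.427, -0.329, 0.018]]
side [335 107  26   6  52] [347.1 109.8] [[360, 109], [335, 112]] [[0.982, -1.01, 0.018], [1.082, -0.886, 0.018]]
side [288 166  32  17 187] [304.3 172.2] [[288, 167], [319, 173], [306, 182]] [[0.889, -0.193, 0.018], [0.741, -0.224, 0.018], [0.743, -0.131, 0.018]]
side [ 322  170   74   43 1882] [358.7 190.5] [[322, 196], [346, 170], [395, 184], [374, 212]] [[0.625, -0.078, 0.018], [0.656, -0.312, 0.018], [0.424, -0.321, 0.018], [0.401, -0.093, 0.018]]
side [262 182  16  12  45] [269.3 187.6] [[277, 182], [262, 192]] [[0.845, -0.064, 0.018], [0.845, 0.031, 0.018]]
side [402 200  38  38 684] [420.8 219. ] [[439, 205], [435, 232], [402, 237], [405, 209], [411, 200]] [[0.217, -0.271, 0.018], [0.169, -0.102, 0.018], [0.253, -0.014, 0.018], [0.314, -0.175, 0.018], [0.32, -0.244, 0.018]]
side [301 204  34  14 131] [317.4 210.3] [[301, 205], [334, 214], [332, 217]] [[0.656, 0.019, 0.018], [0.518, -0.001, 0.018], [0.514, 0.019, 0.018]]
side [294 232  27  29 474] [307.3 244.3] [[294, 235], [311, 232], [320, 249], [320, 260], [302, 256]] [[0.565, 0.18, 0.018], [0.526, 0.134, 0.018], [0.449, 0.191, 0.018], [0.419, 0.235, 0.018], [0.478, 0.252, 0.018]]
```

View pics/m1.png

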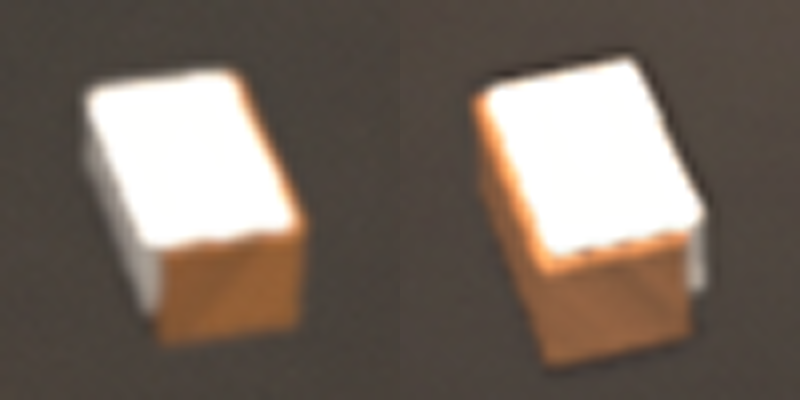

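The crop shows the bright cover plate on the brown rack. The lip hangs down its left face in the scene view and its right face in the side view, and a bare wood strip lies along the opposite edge.

```bash
python3 - <<'E'
from h import *
S=manip.get_image("scene");D=manip.get_image("side")
z=.055
f=lambda d,ox,oy,L,z:[onz(d,(ox+x/8-.5+.06,oy+y/8-.44),z).round(4) for x,y in L]
A=f(S,310,140,[(87,92),(235,70),(300,228),(155,248)],z)
B=f(D,283,225,[(150,258),(305,212),(230,58),(84,97)],z)
print("scene",A);print("side",B)
print("scene bottom",f(S,310,140,[(162,345),(297,328)],0))
print("side bottom",f(D,283,225,[(148,365),(290,332)],0))
for L in(A,B):
    L=np.array(L);print(L.mean(0),np.linalg.norm(np.diff(L[:,:2],axis=0),axis=1))
    for i,j in((0,1),(1,2),(3,2),(0,3)):print(i,j,np.degrees(np.arctan2(*(L[j]-L[i])[1::-1])).round(1))
E
```

```text
scene [array([0.4131, 0.2347, 0.055 ]), array([0.453 , 0.2878, 0.055 ]), array([0.5382, 0.2161, 0.055 ]), array([0.5002, 0.1688, 0.055 ])]
side [array([0.4511, 0.2884, 0.055 ]), array([0.4169, 0.2336, 0.055 ]), array([0.4978, 0.1707, 0.055 ]), array([0.5325, 0.2248, 0.055 ])]
scene bottom [array([0.5012, 0.1745, 0.    ]), array([ 0.5387,  0.2188, -0.    ])]
side bottom [array([ 0.4532,  0.2906, -0.    ]), array([ 0.4176,  0.2443, -0.    ])]
[0.476125 0.22685  0.055   ] [0.06642003 0.11135497 0.06067364]
0 1 53.1
1 2 -40.1
3 2 51.2
0 3 -37.1
[0.474575 0.229375 0.055   ] [0.06459628 0.10247546 0.06427208]
0 1 -122.0
1 2 -37.9
3 2 -122.7
0 3 -38.0
```

```bash
python3 steer.py '[[0, 0, 0, -0.125], [0, 0, 0, -0.125], [0, 0, 0, -0.125], [0, 0, 0, -0.125], [0, 0, 0, -0.125]]' 0.085 20
python3 steer.py '[[0, 0, 0, -0.125], [0, 0, 0, -0.125], [0, 0, 0, -0.125], [0, 0, 0, -0.125], [0, 0, 0, -0.125]]' >/dev/null
python3 steer.py '[[0, 0, 0, -0.125], [0, 0, 0, -0.125], [0, 0, 0, -0.125], [0, 0, 0, -0.125], [0, 0, 0, -0.125]]'
python3 steer.py '[[0, 0, 0, -0.125], [0, 0, 0, -0.07], [0.015, 0.0375, 0, 0], [0.015, 0.0375, 0, 0], [0.015, 0.0375, 0, 0]]'
python3 steer.py '[[0.015, 0.0375, 0, 0], [0.015, 0.0375, 0, 0], [0.015, 0.0375, 0, 0], [0.015, 0.0375, 0, 0], [0.015, 0.0375, 0, 0]]' >/dev/null
python3 steer.py '[[0.015, 0.0375, 0, 0], [0.015, 0.0375, 0, 0], [0.015, 0.0375, 0, 0], [0.015, 0.0375, 0, 0], [0.015, 0.0375, 0, 0]]' >/dev/null
python3 steer.py '[[0.015, 0.0375, 0, 0], [0.015, 0.0375, 0, 0], [0.015, 0.0375, 0, 0], [0.015, 0.0375, 0, 0], [0.015, 0.0375, 0, 0]]'
python3 steer.py '[[0, 0, 0, 0]]'
python3 - <<'E'
from h import *
s=manip.get_state();d=manip.get_image("wrist");cv2.imwrite("pics/w1.png",d["img"][:,:,::-1]);print(s["position"],s["ee_rot"],s["qpos"],d["hand_eye"],d["k1"])
T=wristT(d,s)
print(proj(d,[.476,.229,.055],T),proj(d,[.452,.2475,.055],T))
E
```

```text
clock: 0.72
position: [0.228, -0.5278, 0.2264]
ee_rot: [-0.0, 0.868, 0.496, -0.0]
contact_force: [-0.1, -0.6, -0.2]
width: 0.0853
gripper_force: 0.0
clock: 1.55
position: [0.228, -0.5278, 0.2264]
ee_rot: [-0.0, 0.414, 0.911, 0.0]
contact_force: [-0.3, -0.6, 0.5]
width: 0.0849
gripper_force: 0.0
clock: 1.97
position: [0.2619, -0.4104, 0.226]
ee_rot: [-0.0, 0.327, 0.945, 0.0]
contact_force: [1.5, -0.0, -0.5]
width: 0.085
gripper_force: 0.0
clock: 3.22
position: [0.4312, 0.1724, 0.2267]
ee_rot: [0.0, 0.325, 0.946, 0.0]
contact_force: [0.4, -0.7, 0.4]
width: 0.0848
gripper_force: 0.0
clock: 3.3
position: [0.4331, 0.1768, 0.2266]
ee_rot: [0.0, 0.323, 0.946, 0.003]
contact_force: [0.9, -0.8, 0.4]
width: 0.0851
gripper_force: 0.0
[0.43314515 0.17681831 0.22655052] [3.72474353e-04 3.22876052e-01 9.46437254e-01 2.72767083e-03] [ 0.23532023  0.11102556  1.72015768  0.00436298  1.30686557 -0.6790708 ] [[-1.80031299e-06 -9.57971933e-01 -2.86861946e-01  7.39783646e-02]
 [ 9.99999863e-01 -1.51685844e-04  5.00277120e-04  7.07540395e-04]
 [-5.22764336e-04 -2.86861906e-01  9.57971802e-01 -1.47668905e-01]
 [ 0.00000000e+00  0.00000000e+00  0.00000000e+00  1.00000000e+00]] -0.0440217550046024
[389.44988222 178.2319985 ] [391.12001434 148.34170905]
```

View pics/w1.png

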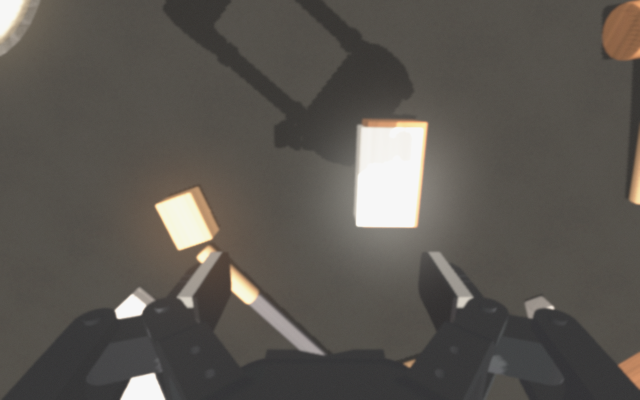

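The wrist view shows the cover's bright plate, with the rack's bare strips along its right edge (427,121)-(418,227) and top edge (365,120)-(427,121). The lip is on the left, at u about 357.

```bash
python3 - <<'E'
from h import *
s=manip.get_state();d=manip.get_image("wrist");T=wristT(d,s);im=d["img"].astype(int)
a=lambda p,z:onz(d,p,z,T)
TR=a((427.5,121),.05);BR=a((419,228),.05);TL=a((364,120),.05);BLp=a((356,228),.055);BRp=a((417,228),.055);TLp=a((359,126),.055)
print("rack TR,BR,TL",TR,BR,TL,"plate BL,BR,TL",BLp,BRp,TLp)
for n,p,q in(("right",BR,TR),("top",TR,TL),("left",BLp,TLp)):
    v=q-p;print(n,np.linalg.norm(v),np.degrees(np.arctan2(v[1],v[0])))
E
```

```text
rack TR,BR,TL [0.45103661 0.28739034 0.05      ] [0.54077921 0.21910944 0.05      ] [0.41228949 0.23836574 0.05      ] plate BL,BR,TL [0.49709557 0.16617234 0.055     ] [0.53688574 0.217419   0.055     ] [0.41334878 0.23090879 0.055     ]
right 0.11276531327138188 142.73420964493843
top 0.06248800679472068 -128.3214632709714
left 0.10585052497972339 142.29590020928433
```

```bash
python3 steer.py '[[0.0135, 0.033, 0, 0], [0.0135, 0.0335, 0, 0], [0, 0, 0.03, 0], [0, 0, 0.03, 0], [0, 0, 0, 0]]' | head -3
```

```text
clock: 3.82
position: [0.4469, 0.2363, 0.1616]
ee_rot: [-0.004, 0.326, 0.945, -0.004]
```

```bash
python3 steer.py '[[0.0015, 0.011, 0, 0], [0, 0, 0.035, 0], [0, 0, 0.035, 0], [0, 0, 0.03, 0], [0, 0, 0, 0]]' | head -4
```

```text
clock: 4.23
position: [0.4545, 0.2471, 0.0636]
ee_rot: [-0.003, 0.327, 0.945, -0.002]
contact_force: [-1.1, -0.8, -1.1]
```

```bash
python3 steer.py '[[0.001, -0.002, 0.015, 0], [0, 0, 0.0165, 0], [0, 0, 0, 0]]' | head -4
python3 steer.py '[[0, 0, 0, 0], [0, 0, 0, 0], [0, 0, 0, 0], [0, 0, 0, 0], [0, 0, 0, 0]]' 0.04 40
python3 steer.py '[[0, 0, -0.01, 0], [0, 0, -0.01, 0], [0, 0, -0.01, 0], [0, 0, 0, 0], [0, 0, 0, 0]]' - 25
python3 - <<'E'
from h import *
a=[manip.get_image(n) for n in("scene","side")];s=manip.get_state()
x=a[0]["img"][110:210,280:380];y=a[1]["img"][185:285,260:360]
cv2.imwrite("pics/m2.png",cv2.resize(np.hstack([x,y]),None,fx=4,fy=4,interpolation=2)[:,:,::-1])
print(s["position"],s["moment"],s["contact_force"])
E
```

```text
clock: 4.48
position: [0.4552, 0.2474, 0.0355]
ee_rot: [-0.0, 0.326, 0.945, -0.0]
contact_force: [-0.6, 0.2, 0.2]
clock: 4.9
position: [0.4562, 0.248, 0.0378]
ee_rot: [0.002, 0.326, 0.945, 0.001]
contact_force: [-1.6, -1.1, 5.0]
width: 0.0614
gripper_force: 41.9
clock: 5.32
position: [0.4553, 0.2481, 0.0661]
ee_rot: [0.001, 0.326, 0.945, 0.001]
contact_force: [0.2, -0.2, -5.1]
width: 0.0613
gripper_force: 38.9
[0.45411898 0.24767285 0.06485755] [ 0.08401958  0.15218635 -0.02395673] [-0.53894648  0.62312315 -4.90301296]
```

View pics/m2.png

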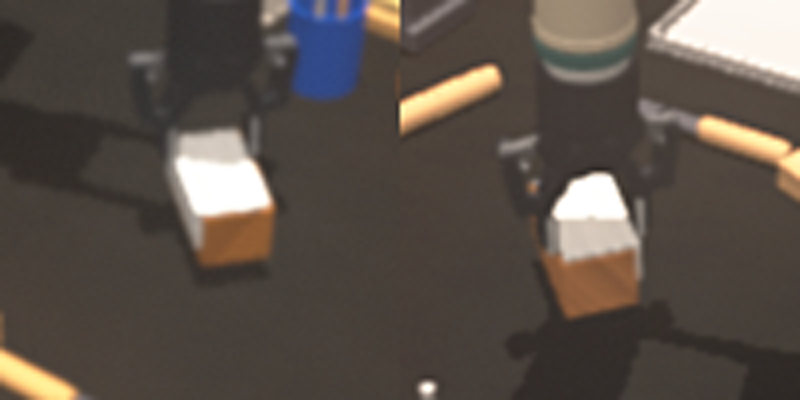

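The pair has lifted off the bench, still level and held rigidly, with a clear shadow below it in both views.

```bash
python3 steer.py '[[0, 0, -0.02, 0], [0, 0, -0.02, 0], [0, 0, -0.02, 0], [0, 0, 0, 0], [0, 0, 0, 0]]' 0.04 20
python3 - <<'E'
from h import *
s=manip.get_state();print(s["position"],s["moment"],s["contact_force"],s["gripper_force"])
E
```

```text
clock: 5.83
position: [0.4549, 0.248, 0.1251]
ee_rot: [0.001, 0.326, 0.945, 0.0]
contact_force: [-0.0, -0.2, -6.0]
width: 0.0612
gripper_force: 38.8
[0.45494311 0.24795571 0.12506519] [ 0.11867363  0.1280055  -0.03723161] [-0.0061059  -0.23069931 -6.00701553] 38.79394194111228
```

```bash
python3 steer.py '[[0, 0, 0.02, 0], [0, 0, 0.02, 0], [0, 0, 0.025, 0], [0, 0, 0, 0]]' 0.06 20
python3 steer.py '[[0, 0, 0, 0], [0, 0, 0, 0]]' 0.061 20 | tail -3
python3 - <<'E'
from h import *
s=manip.get_state();print(s["position"],s["moment"],s["contact_force"],s["gripper_force"])
E
```

```text
clock: 6.17
position: [0.4494, 0.2458, 0.0542]
ee_rot: [-0.005, 0.326, 0.945, -0.004]
contact_force: [-1.1, -0.1, -6.2]
width: 0.0616
gripper_force: 38.1
contact_force: [1.2, 0.4, -4.9]
width: 0.0613
gripper_force: 38.2
[0.45459807 0.24776599 0.05974821] [0.09792122 0.03564457 0.01118049] [ 1.19845447  0.41739529 -4.89349384] 38.19874263193924
```

```bash
python3 steer.py '[[0, 0, 0, 0], [0, 0, 0, 0], [0, 0, 0, 0]]' 0.0618 20 | tail -3
python3 steer.py '[[0, 0, 0, 0], [0, 0, 0, 0], [0, 0, 0, 0]]' 0.0624 20 | tail -3
python3 - <<'E'
from h import *
s=manip.get_state();print(s["position"],s["moment"],s["contact_force"],s["gripper_force"])
E
```

```text
contact_force: [0.4, -0.2, -5.6]
width: 0.0619
gripper_force: 23.2
contact_force: [-1.0, 0.5, -2.7]
width: 0.0625
gripper_force: 7.0
[0.45490933 0.24803971 0.06065066] [0.08459471 0.04377617 0.01684946] [-0.9687173   0.48780862 -2.71836318] 7.007962949573994
```

```bash
python3 steer.py '[[-0.001, 0, -0.01, 0], [-0.002, 0, -0.01, 0], [0, 0, 0, 0]]' | tail -3
python3 - <<'E'
from h import *
a=[manip.get_image(n) for n in("scene","side")];s=manip.get_state()
x=a[0]["img"][110:210,280:380];y=a[1]["img"][185:285,260:360]
cv2.imwrite("pics/m3.png",cv2.resize(np.hstack([x,y]),None,fx=4,fy=4,interpolation=2)[:,:,::-1])
print(s["position"],s["moment"],s["contact_force"],s["gripper_force"])
E
```

```text
contact_force: [1.0, -0.1, -0.7]
width: 0.0624
gripper_force: 0.3
[0.45798817 0.24623488 0.08122205] [ 0.03531324 -0.03344137 -0.03749276] [ 0.19490912 -0.00647911  0.12740425] 0.0
```

View pics/m3.png

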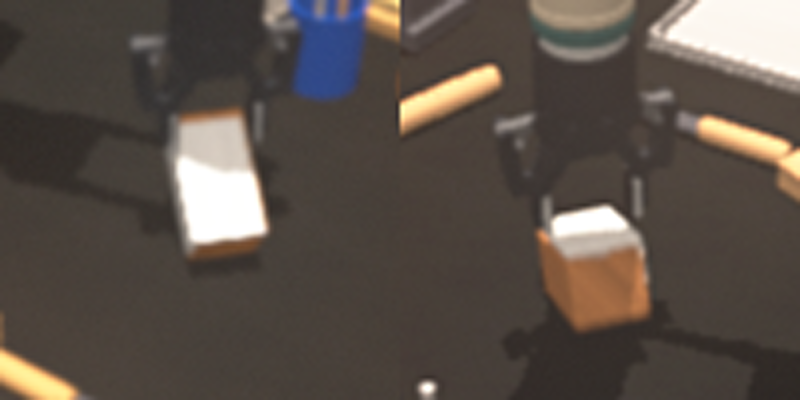

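The rack had tilted with its far end down, but the grip force went to zero and it is slipping out of the pads. I'll check numerically where it settles.

```bash
python3 steer.py '[[0, 0, -0.03, 0], [0, 0, -0.03, 0], [0, 0, 0, 0]]' 0.085 | sed -n 2,3p
cat > meas.py <<'E'
from h import *
s=manip.get_state();w=manip.get_image("wrist");T=wristT(w,s)
hsv=cv2.cvtColor(w["img"],cv2.COLOR_RGB2HSV)
cv2.imwrite("pics/w_last.png",w["img"][:,:,::-1])
m=(hsv[:,:,2]>120).astype(np.uint8)
m[250:]=0
k,l,st,ce=cv2.connectedComponentsWithStats(m)
print(s["position"])
for i in range(1,k):
    if st[i,4]>1500:
        c=cv2.findContours((l==i).astype(np.uint8),0,2)[0][0];r=cv2.minAreaRect(c);h=cv2.approxPolyDP(cv2.convexHull(c),4,True)[:,0]
        print(st[i],h.tolist());print([onz(w,p,.053,T).round(4)[:2].tolist() for p in h])
E
python3 meas.py
```

```text
position: [0.4607, 0.2475, 0.1453]
ee_rot: [0.004, 0.326, 0.945, 0.004]
[0.46065134 0.24747858 0.1452926 ]
[ 596    0   44   71 2451] [[639, 0], [639, 68], [614, 69], [597, 52], [598, 24], [617, 0]]
[[0.483, 0.51], [0.5251, 0.4908], [0.514, 0.4744], [0.4956, 0.4687], [0.4792, 0.4776], [0.4735, 0.4962]]
[  270    92    94   158 13539] [[282, 93], [363, 94], [361, 249], [273, 247], [273, 140]]
[[0.3815, 0.2733], [0.4174, 0.318], [0.5139, 0.2456], [0.4682, 0.1906], [0.4028, 0.2468]]
```

View pics/w_last.png

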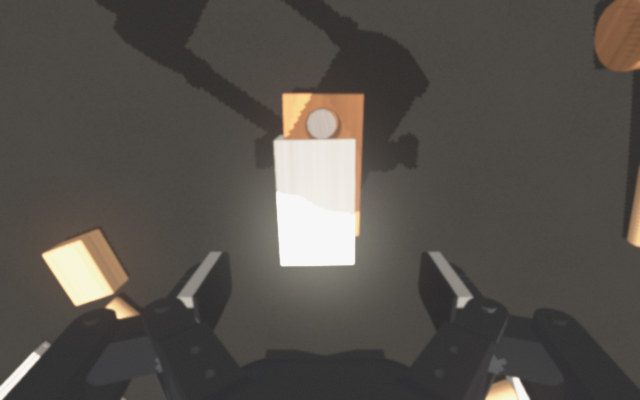

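The rack is flat. The cover has slid towards the near end, with its plate at (275,138)-(355,265) and the rack's top end at v=93, leaving one punch uncovered at (322,124). I'll push the cover back.

```bash
python3 - <<'E'
from h import *
from scipy.spatial.transform import Rotation as R
s=manip.get_state();w=manip.get_image("wrist");T=wristT(w,s)
q=s["ee_rot"];M=R.from_quat([q[1],q[2],q[3],q[0]]).as_matrix()
print("pos",s["position"],np.degrees(np.arctan2(M[1,0],M[0,0])))
for n,p,z in(("rTL",(283,93),.05),("rTR",(363.5,93.5),.05),("rBR",(358.5,236),.05),("cTL",(275,138),.055),("cTR",(355.5,138.5),.055),("cBR",(355,266),.055),("cBL",(279,266),.055)):
    P=onz(w,p,z,T);print(n,P.round(4),"tool",(M.T@(P-s["position"])).round(4))
E
```

```text
pos [0.45943674 0.24698693 0.14317823] 141.97006811586903
rTL [0.3804 0.2732 0.05  ] tool [ 0.0788 -0.0287  0.0927]
rTR [0.4159 0.318  0.05  ] tool [0.0784 0.0285 0.093 ]
rBR [0.5022 0.2501 0.05  ] tool [-0.0313  0.0281  0.0935]
cTL [0.4011 0.2491 0.055 ] tool [ 0.0476 -0.0349  0.0877]
cTR [0.4372 0.2945 0.055 ] tool [0.0472 0.0231 0.0881]
cBR [0.5197 0.2331 0.055 ] tool [-0.0557  0.0256  0.0886]
cBL [0.4814 0.1845 0.055 ] tool [-0.0555 -0.0363  0.0882]
```

```bash
python3 steer.py '[[-0.037, -0.004, 0, 0], [-0.037, 0, 0, 0], [0, 0, 0.03, 0], [0, 0, 0.03, 0], [0, 0, 0, 0]]' 0.0 20| sed -n 2,4p
python3 steer.py '[[0, 0, 0.0075, 0], [0, 0, 0, 0]]' | sed -n 2,6p
python3 - <<'E'
from h import *
s=manip.get_state();print(s["position"],np.linalg.norm(s["contact_force"]))
E
```

```text
position: [0.5079, 0.1953, 0.0739]
ee_rot: [-0.006, 0.326, 0.945, -0.004]
contact_force: [-0.8, -0.8, -0.7]
position: [0.512, 0.1972, 0.0716]
ee_rot: [-0.001, 0.326, 0.945, -0.001]
contact_force: [-0.0, 0.6, -0.3]
width: 0.0003
gripper_force: 0.0
[0.51195202 0.19720278 0.07155413] 0.6658343764165446
```

```bash
python3 steer.py '[[0, 0, -0.0015, 0], [0.01, 0.003, 0, 0], [0.01, 0, 0, 0], [0.0095, 0, 0, 0], [0, 0, 0, 0]]' | sed -n 2,4p
python3 steer.py '[[-0.015, 0, 0, 0], [-0.005, 0, -0.02, 0], [-0.01, 0, -0.03, 0], [0, 0, -0.03, 0], [0, 0, 0, 0]]' 0.085| sed -n 2,3p
python3 - <<'E'
from h import *
from scipy.spatial.transform import Rotation as R
s=manip.get_state();w=manip.get_image("wrist");T=wristT(w,s);print(s["position"])
im=cv2.cvtColor(w["img"],cv2.COLOR_RGB2BGR);cv2.imwrite("pics/w4.png",im[0:300,200:440])
E
```

```text
position: [0.4889, 0.2191, 0.0745]
ee_rot: [-0.001, 0.325, 0.946, 0.0]
contact_force: [0.0, -0.4, 0.0]
position: [0.5203, 0.1994, 0.1601]
ee_rot: [0.006, 0.326, 0.945, 0.003]
[0.52026278 0.19942887 0.16009241]
```

View pics/w4.png

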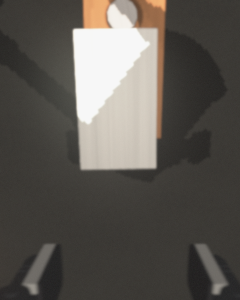

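The cover still overhangs: its near edge is at v=169 and the rack's at about v=137. The push evidently passed over it or stopped short.

```bash
cat > tf.py <<'E'
import sys
from h import *
from scipy.spatial.transform import Rotation as R
def run(L):
    s=manip.get_state();w=manip.get_image("wrist");T=wristT(w,s)
    q=s["ee_rot"];M=R.from_quat([q[1],q[2],q[3],q[0]]).as_matrix()
    print("pos",s["position"],np.degrees(np.arctan2(M[1,0],M[0,0])).round(1))
    for n,p,z in L:
        P=onz(w,p,z,T);print(n,P.round(4),"tool",(M.T@(P-s["position"])).round(4))
E
python3 -c "
from tf import *
run([('cTL',(273,28.5),.055),('cTR',(358,28.5),.055),('cBR',(357,169),.055),('cBL',(280,170),.055),('rBR',(363,138),.05)])"
```

```text
pos [0.51857457 0.1991663  0.15761731] 141.9
cTL [0.401 0.247 0.055] tool [ 0.1227 -0.0354  0.1017]
cTR [0.4379 0.2941 0.055 ] tool [0.1227 0.0243 0.1021]
cBR [0.5186 0.2334 0.055 ] tool [0.0217 0.0263 0.1027]
cBL [0.4818 0.1853 0.055 ] tool [ 0.021  -0.0342  0.1023]
rBR [0.5028 0.2516 0.05  ] tool [0.0454 0.0308 0.1076]
```

```bash
python3 steer.py '[[0, -0.002, 0.03, 0], [0, 0, 0.03, 0], [0, 0, 0.03, 0], [0, 0, 0, 0], [0, 0, 0, 0]]' 0| sed -n 2,5p
python3 - <<'E'
from h import *
from scipy.spatial.transform import Rotation as R
s=manip.get_state();q=s["ee_rot"];M=R.from_quat([q[1],q[2],q[3],q[0]]).as_matrix()
for P in((.5002,.2093,.055),(.5028,.2516,.05)):print((M.T@(np.array(P)-s["position"])).round(4))
E
```

```text
position: [0.5118, 0.1969, 0.0618]
ee_rot: [-0.002, 0.326, 0.945, -0.002]
contact_force: [0.0, 0.5, 0.8]
width: 0.0165
[0.0167 0.0026 0.0069]
[0.0407 0.0376 0.0118]
```

```bash
python3 steer.py '[[0, 0, -0.003, 0], [0.008, 0.002, 0, 0], [0.008, 0, 0, 0], [0.007, 0, 0, 0], [0.007, 0, 0, 0]]' | sed -n 2,6p
python3 steer.py '[[0, 0, 0, 0], [-0.01, 0, 0, 0], [-0.01, 0, -0.03, 0], [-0.01, 0, -0.03, 0], [-0.01, 0, -0.03, 0]]' 0.085| sed -n 2,4p
python3 - <<'E'
from h import *
s=manip.get_state();w=manip.get_image("wrist");print(s["position"])
im=cv2.cvtColor(w["img"],cv2.COLOR_RGB2BGR);cv2.imwrite("pics/w5.png",im)
E
```

```text
position: [0.4908, 0.2185, 0.068]
ee_rot: [0.001, 0.326, 0.946, 0.0]
contact_force: [-0.4, -0.2, 0.6]
width: -0.0002
gripper_force: 0.0
position: [0.5236, 0.1922, 0.1578]
ee_rot: [-0.0, 0.326, 0.945, -0.0]
contact_force: [1.2, 0.2, -0.5]
[0.52359626 0.19217559 0.15779285]
```

View pics/w5.png

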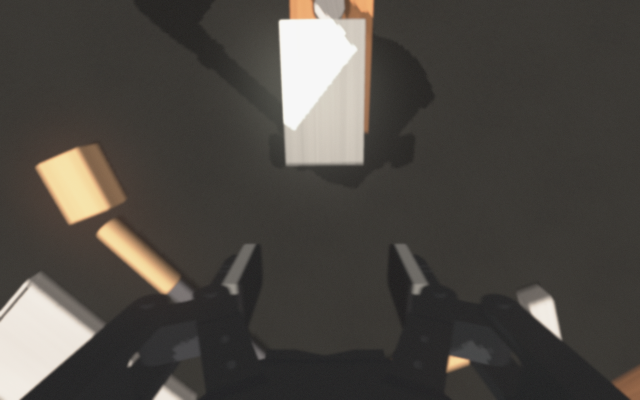

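The cover's near edge is at v=164 and the rack's at v=131, so the overhang looks unchanged.

```bash
python3 -c "
from tf import *
run([('cTL',(280,20),.055),('cTR',(365,20),.055),('cBR',(364.5,165),.055),('cBL',(286,165),.055),('rBR',(369,132),.05)])"
```

```text
pos [0.52965272 0.19200514 0.16455466] 141.9
cTL [0.41   0.2475 0.055 ] tool [ 0.1295 -0.0311  0.1079]
cTR [0.4475 0.2955 0.055 ] tool [0.1296 0.0298 0.1085]
cBR [0.533  0.2326 0.055 ] tool [0.0236 0.033  0.1096]
cBL [0.4939 0.1829 0.055 ] tool [ 0.0237 -0.0302  0.109 ]
rBR [0.5147 0.2511 0.05  ] tool [0.0494 0.0362 0.1144]
```

```bash
python3 steer.py '[[0, 0, 0, 0], [0, 0, 0, 0], [0, 0, 0, 0]]' | sed -n 2,3p
cat > cov.py <<'E'
# measure cover plate / rack end in tool axes; cover = bright, unsaturated
from tf import *
s=manip.get_state();w=manip.get_image("wrist");T=wristT(w,s);q=s["ee_rot"];M=R.from_quat([q[1],q[2],q[3],q[0]]).as_matrix()
hsv=cv2.cvtColor(w["img"],cv2.COLOR_RGB2HSV).astype(int)
print("pos",s["position"].round(4))
for n,m,z in(("cover",(hsv[...,1]<70)&(hsv[...,2]>110),.055),("wood",(hsv[...,1]>100)&(hsv[...,2]>90),.05)):
    m=m.astype(np.uint8);m[:,:230]=0;m[:,430:]=0;m[235:]=0
    k,l,st,ce=cv2.connectedComponentsWithStats(m);i=1+np.argmax(st[1:,4]);
    c=cv2.findContours((l==i).astype(np.uint8),0,2)[0][0];h=cv2.approxPolyDP(cv2.convexHull(c),4,True)[:,0]
    for p in h:P=onz(w,p,z,T);print(n,p,P[:2].round(4),(M.T@(P-s["position"])).round(4)[:2])
E
python3 cov.py
```

```text
position: [0.5218, 0.1927, 0.1556]
ee_rot: [-0.001, 0.326, 0.945, -0.001]
pos [0.5218 0.1927 0.1556]
cover [344   0] [0.4195 0.2904] [0.1405 0.0141]
cover [366  21] [0.4395 0.2944] [0.1273 0.0296]
cover [364 163] [0.5196 0.2339] [0.0269 0.0314]
cover [287 165] [0.484  0.1859] [ 0.0253 -0.0284]
cover [279  23] [0.4031 0.2459] [ 0.126 -0.031]
cover [317   0] [0.4081 0.2757] [ 0.1405 -0.0044]
wood [346   0] [0.4195 0.2925] [0.1419 0.0158]
wood [375   0] [0.4319 0.3086] [0.142  0.0361]
wood [367 133] [0.5032 0.2495] [0.0494 0.0335]
wood [344  19] [0.4284 0.284 ] [0.1296 0.0146]
```

```bash
python3 steer.py '[[0.004, 0, 0.036, 0], [0, 0, 0.036, 0], [0, 0, 0.0355, 0], [0, 0, 0, 0], [0, 0, 0, 0]]' 0| sed -n 2,5p
python3 steer.py '[[0, 0, 0, 0], [0, 0, 0, 0]]' | sed -n 2,6p
python3 steer.py '[[0.008, 0, 0, 0], [0.008, 0, 0, 0], [0.006, 0, 0, 0], [0.006, 0, 0, 0], [0.005, 0, 0, 0]]' | sed -n 2,6p
python3 steer.py '[[0, 0, 0, 0], [0, 0, 0, 0]]' | sed -n 2,6p
```

```text
position: [0.5175, 0.1952, 0.0474]
ee_rot: [-0.003, 0.326, 0.945, -0.002]
contact_force: [0.7, -0.1, 0.9]
width: 0.0251
position: [0.5215, 0.196, 0.0515]
ee_rot: [0.002, 0.326, 0.945, 0.001]
contact_force: [0.6, -0.1, -0.1]
width: 0.0008
gripper_force: 0.0
position: [0.4937, 0.2164, 0.0503]
ee_rot: [0.001, 0.325, 0.946, 0.0]
contact_force: [2.1, -1.4, 3.1]
width: 0.0
gripper_force: 1.2
position: [0.4931, 0.2167, 0.05]
ee_rot: [-0.0, 0.326, 0.945, 0.0]
contact_force: [-2.7, 2.3, 4.7]
width: -0.0002
gripper_force: 2.2
```

```bash

python3 steer.py '[[-0.015, 0, 0, 0], [-0.02, 0, -0.03, 0], [-0.005, 0, -0.04, 0], [0, 0, -0.04, 0], [0, 0, 0, 0]]' 0.085 | sed -n 2,3p
python3 steer.py '[[0, 0, 0, 0], [0, 0, 0, 0]]' | sed -n 2,3p
python3 cov.py
```

```text
position: [0.5312, 0.1914, 0.1669]
ee_rot: [0.007, 0.326, 0.945, 0.004]
position: [0.5249, 0.1906, 0.1588]
ee_rot: [-0.0, 0.326, 0.945, -0.0]
pos [0.5249 0.1906 0.1588]
cover [344   0] [0.4223 0.2889] [0.1414 0.0143]
cover [365  17] [0.44  0.294] [0.1305 0.0292]
cover [363 156] [0.5187 0.2344] [0.0319 0.0308]
cover [287 159] [0.4839 0.1862] [ 0.0295 -0.0286]
cover [279  17] [0.4027 0.2464] [ 0.1306 -0.0313]
cover [314   0] [0.4095 0.2725] [ 0.1413 -0.0065]
wood [346   0] [0.4223 0.2911] [0.1427 0.016 ]
wood [373   0] [0.434  0.3062] [0.1428 0.0352]
wood [367 127] [0.5033 0.2503] [0.0537 0.0338]
wood [343  13] [0.4277 0.2843] [0.1342 0.014 ]
```

```bash
python3 - <<'E'
from h import *
a=[manip.get_image(n) for n in("scene","side")]
x=a[0]["img"][125:185,300:360];y=a[1]["img"][220:280,270:330]
cv2.imwrite("pics/m6.png",cv2.resize(np.hstack([x,y]),None,fx=6,fy=6,interpolation=2)[:,:,::-1])
E
```

```text
(no output)
```

View pics/m6.png

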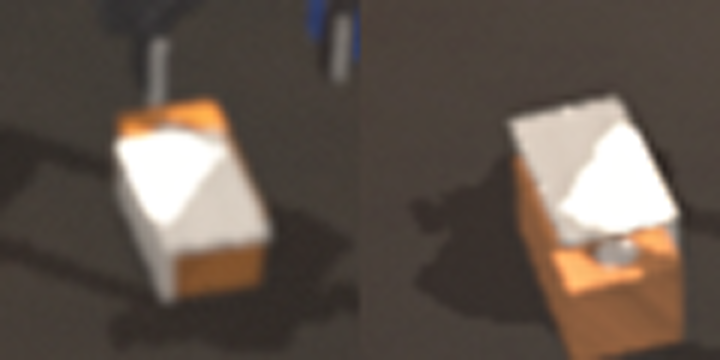

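```bash
python3 - <<'E'
from h import *
S=manip.get_image("scene");D=manip.get_image("side")
f=lambda d,ox,oy,P:((proj(d,P)-[ox,oy]+.4)*6).round(0)
for n,P in dict(cBL=(.4839,.186,.055),cBR=(.5187,.2344,.055),lipB=(.4839,.186,.018),cTL=(.4027,.2464,.055),cTR=(.44,.294,.055)).items():
    print(n,f(S,300,125,P),f(D,270,220,P)+[360,0])
# two-view points: cover near-left/near-right corners from wrist rays vs scene
s=manip.get_state();w=manip.get_image("wrist");T=wristT(w,s)
def tri(r1,r2):
    (o1,d1),(o2,d2)=r1,r2;A=np.array([d1,-d2]).T;t=np.linalg.lstsq(A,o2-o1,rcond=None)[0];p,q=o1+t[0]*d1,o2+t[1]*d2;return ((p+q)/2).round(4),np.linalg.norm(p-q).round(4)
sc=lambda x,y:ray(S,(300+x/6-.4,125+y/6-.4)); sd=lambda x,y:ray(D,(270+(x-360)/6-.4,220+y/6-.4)); wr=lambda x,y:ray(w,(x,y),T)
print("BL",tri(wr(287,160),sc(172,250)));print("BR",tri(wr(364,157),sc(270,238)))
print("TL",tri(wr(279,17),sc(117,146)),tri(wr(279,17),sd(680,215)));print("TR",tri(wr(365.5,17),sd(568,245)))
print("side far corners w/ wrist BL,BR",tri(wr(364,157),sd(508,122)),tri(wr(287,160),sd(620,97)))
E
```

```text
cBL [171. 248.] [615.  96.]
cBR [275. 231.] [510. 121.]
lipB [170. 301.] [616. 149.]
cTL [123. 143.] [675. 213.]
cTR [224. 129.] [561. 238.]
BL (array([0.4839, 0.1861, 0.0539]), np.float64(0.0005))
BR (array([0.5183, 0.2338, 0.0503]), np.float64(0.0037))
TL (array([0.3998, 0.2462, 0.0511]), np.float64(0.0026)) (array([0.401 , 0.2461, 0.0538]), np.float64(0.0018))
TR (array([0.4377, 0.2943, 0.0514]), np.float64(0.0033))
side far corners w/ wrist BL,BR (array([0.5192, 0.2351, 0.0543]), np.float64(0.0006)) (array([0.4827, 0.1851, 0.0542]), np.float64(0.0028))
```

The plate is flat at z of about 0.054 and still overhangs. I'll repeat the push and measure while in contact.

```bash
python3 steer.py '[[0.004, 0, 0.036, 0], [0, 0, 0.036, 0], [0, 0, 0.036, 0], [0, 0, 0, 0], [0, 0, 0, 0]]' 0| sed -n 2,5p
python3 steer.py '[[0, 0, 0, 0], [0, 0, 0, 0]]' | sed -n 2,6p
python3 steer.py '[[0.005, 0, 0, 0], [0.005, 0, 0, 0], [0.005, 0, 0, 0], [0, 0, 0, 0], [0, 0, 0, 0]]' | sed -n 2,4p
python3 cov.py
python3 steer.py '[[0.005, 0, 0, 0], [0.005, 0, 0, 0], [0.005, 0, 0, 0], [0, 0, 0, 0], [0, 0, 0, 0]]' | sed -n 2,4p
python3 cov.py
```

```text
position: [0.5203, 0.1934, 0.0498]
ee_rot: [-0.002, 0.326, 0.945, -0.002]
contact_force: [0.2, 0.2, 0.2]
width: 0.0249
position: [0.5241, 0.1942, 0.0537]
ee_rot: [0.002, 0.326, 0.945, 0.001]
contact_force: [-0.8, 0.5, 0.1]
width: 0.0008
gripper_force: 0.0
position: [0.5099, 0.2033, 0.0519]
ee_rot: [0.0, 0.325, 0.946, 0.0]
contact_force: [0.2, -0.1, -0.8]
pos [0.5099 0.2033 0.0519]
cover [392   2] [0.4386 0.2942] [0.1121 0.0278]
cover [384 234] [0.5187 0.2338] [0.0119 0.0295]
cover [262 234] [0.4824 0.1873] [ 0.0119 -0.0295]
cover [244   6] [0.4032 0.2465] [ 0.1107 -0.0316]
cover [312   0] [0.4185 0.2693] [ 0.1127 -0.0043]
wood [362   0] [0.43   0.2863] [0.1141 0.0162]
wood [404   0] [0.4406 0.3001] [0.1143 0.0337]
wood [392 187] [0.5034 0.2502] [0.034 0.033]
position: [0.498, 0.2124, 0.0514]
ee_rot: [-0.0, 0.326, 0.946, -0.0]
contact_force: [0.2, -0.1, 0.3]
pos [0.498  0.2124 0.0514]
cover [350   0] [0.416  0.2903] [0.1126 0.0109]
cover [392  43] [0.4393 0.2943] [0.0967 0.0284]
cover [385 234] [0.5069 0.2433] [0.0121 0.0298]
cover [260 234] [0.4698 0.1959] [ 0.0121 -0.0303]
cover [246 108] [0.4219 0.2298] [ 0.0707 -0.0331]
cover [246  44] [0.4027 0.2468] [ 0.0963 -0.0315]
cover [311   0] [0.4064 0.278 ] [ 0.1126 -0.0046]
wood [352   0] [0.4157 0.292 ] [0.1139 0.0121]
wood [405   0] [0.429  0.3094] [0.1141 0.034 ]
wood [391 217] [0.5036 0.2503] [0.0189 0.0333]
wood [350  40] [0.4274 0.2821] [0.0986 0.0115]
```

```bash
python3 -c "
from h import *
w=manip.get_image('wrist');v=manip.get_image('side')
cv2.imwrite('pics/w7.png',np.vstack([w['img'][:,:,::-1],cv2.resize(v['img'][190:260,250:410],(457,200))[:,:,::-1].copy() if 0 else np.hstack([cv2.resize(v['img'][200:270,270:350],(229,200),interpolation=2),cv2.resize(manip.get_image('scene')['img'][110:180,300:380],(229,200),interpolation=2),np.zeros((200,182,3),np.uint8)])[:,:,::-1]]))"
```

```text
(no output)
```

View pics/w7.png

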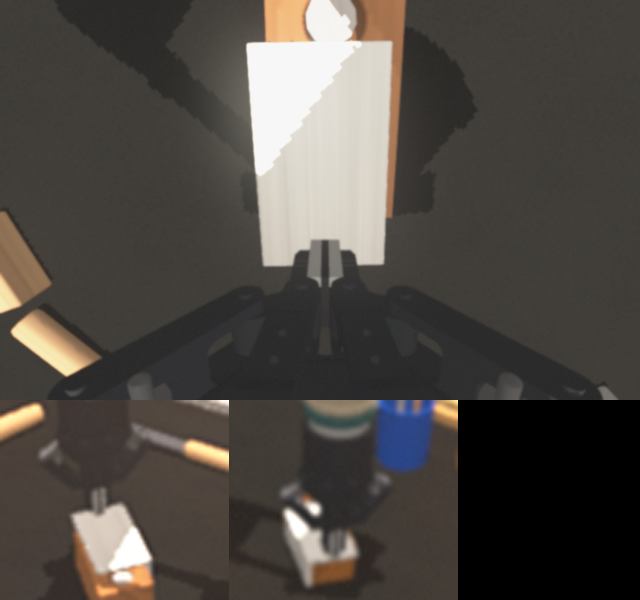

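The wrist view shows the plate's near edge at v=265 and the closed fingertips at (325,240), drawn over the plate.

```bash
python3 -c "
from tf import *
run([('edge',(325,265),.055),('rBR',(391,218),.05)])
w=manip.get_image('wrist')
for v in (240,252,283):
  o,r=ray(w,(325,v),w['hand_eye'])
  for x in (.011,.008,-.011):
    t=(x-o[0])/r[0];print(v,x,(o+t*r).round(4))
"
```

```text
pos [0.49862857 0.21213395 0.05148003] 142.0
edge [0.5028 0.2101 0.055 ] tool [-0.0046  0.001  -0.0035]
rBR [0.5047 0.2497 0.05  ] tool [0.0184 0.0334 0.0015]
240 0.011 [ 0.011   0.001  -0.0081]
240 0.008 [ 0.008   0.001  -0.0014]
240 -0.011 [-0.011   0.001   0.0407]
252 0.011 [ 0.011   0.0009 -0.0206]
252 0.008 [ 0.008   0.0009 -0.0145]
252 -0.011 [-0.011   0.001   0.0238]
283 0.011 [ 0.011   0.0009 -0.0454]
283 0.008 [ 0.008   0.0009 -0.0405]
283 -0.011 [-0.011   0.001  -0.0096]
```

```bash
python3 steer.py '[[-0.02, 0, 0, 0], [-0.02, 0, 0, 0], [-0.01, 0, 0.012, 0], [0, 0, 0.012, 0], [0, 0, 0, 0]]' | sed -n 2,4p
python3 steer.py '[[0, 0, 0, 0], [0, 0, 0.003, 0], [0, 0, 0, 0]]'| sed -n 2,4p
python3 steer.py '[[0, 0, 0.003, 0], [0, 0, 0, 0]]'| sed -n 2,4p
python3 steer.py '[[0, 0, 0.003, 0], [0, 0, 0, 0]]'| sed -n 2,4p
```

```text
position: [0.5363, 0.1804, 0.0247]
ee_rot: [-0.002, 0.327, 0.945, -0.001]
contact_force: [-0.8, 0.5, -1.1]
position: [0.5374, 0.1816, 0.0243]
ee_rot: [-0.0, 0.326, 0.945, -0.0]
contact_force: [-0.9, -1.1, -0.5]
position: [0.5375, 0.1816, 0.0214]
ee_rot: [-0.0, 0.326, 0.945, -0.0]
contact_force: [-0.0, -0.5, -1.2]
position: [0.5375, 0.1814, 0.0182]
ee_rot: [-0.0, 0.326, 0.945, -0.0]
contact_force: [-1.3, -0.3, 0.3]
```

```bash
for i in 1 ; do python3 steer.py '[[0, 0, 0.003, 0], [0, 0, 0, 0]]'| sed -n 2,4p; done
python3 steer.py '[[0, 0, 0.003, 0], [0, 0, 0, 0]]'| sed -n 2,4p
python3 steer.py '[[0, 0, 0.003, 0], [0, 0, 0, 0]]'| sed -n 2,4p
python3 steer.py '[[0, 0, 0.003, 0], [0, 0, 0, 0]]'| sed -n 2,4p
python3 steer.py '[[0, 0, 0.003, 0], [0, 0, 0, 0]]'| sed -n 2,4p
```

```text
position: [0.5375, 0.1813, 0.015]
ee_rot: [-0.0, 0.326, 0.945, -0.0]
contact_force: [-0.4, 0.1, 0.1]
position: [0.5375, 0.1813, 0.012]
ee_rot: [-0.0, 0.326, 0.945, -0.0]
contact_force: [-0.8, 0.1, -0.1]
position: [0.5375, 0.1813, 0.009]
ee_rot: [-0.0, 0.326, 0.945, -0.0]
contact_force: [-0.1, 0.5, -0.3]
position: [0.5375, 0.1813, 0.006]
ee_rot: [-0.0, 0.326, 0.945, -0.0]
contact_force: [0.6, -0.3, 0.2]
position: [0.5375, 0.1813, 0.003]
ee_rot: [-0.0, 0.326, 0.945, -0.0]
contact_force: [0.0, 0.1, -0.9]
```

```bash
python3 steer.py '[[0, 0, 0.004, 0], [0, 0, 0, 0]]'| sed -n 2,4p
python3 steer.py '[[0, 0, 0.004, 0], [0, 0, 0, 0]]'| sed -n 2,4p
python3 steer.py '[[0, 0, 0.003, 0], [0, 0, 0, 0]]'| sed -n 2,4p
python3 steer.py '[[0, 0, 0.002, 0], [0, 0, 0, 0]]'| sed -n 2,4p
```

```text
position: [0.5374, 0.1813, -0.0011]
ee_rot: [-0.0, 0.326, 0.945, -0.0]
contact_force: [-0.5, 0.0, -0.5]
position: [0.538, 0.1814, -0.0047]
ee_rot: [0.0, 0.326, 0.945, 0.0]
contact_force: [-0.2, 0.2, -0.1]
position: [0.5381, 0.1814, -0.0048]
ee_rot: [0.001, 0.326, 0.945, 0.0]
contact_force: [-5.5, -1.8, 20.3]
position: [0.5382, 0.1815, -0.0049]
ee_rot: [0.001, 0.326, 0.945, 0.0]
contact_force: [-8.8, -2.1, 33.4]
```

The bench probe shows the shut fingertips touch at TCP z = -0.005. The fingertips are therefore about 5 mm behind the reported TCP, not 22 mm ahead, which means the first grasp only caught the top edge. I'll use this correction from here on.

```bash
python3 steer.py '[[0, 0, -0.025, 0], [0, 0, -0.022, 0], [0, 0, 0, 0]]' | sed -n 2,4p
python3 steer.py '[[0.016, 0, 0, 0], [0.012, 0, 0, 0], [0.006, 0, 0, 0], [0.006, 0, 0, 0], [0.006, 0, 0, 0]]' | sed -n 2,4p
python3 steer.py '[[0.006, 0, 0, 0], [0.005, 0, 0, 0], [0.004, 0, 0, 0], [0, 0, 0, 0]]' | sed -n 2,4p
```

```text
position: [0.5409, 0.1821, 0.0415]
ee_rot: [0.004, 0.326, 0.945, 0.002]
contact_force: [-0.4, 0.5, 0.7]
position: [0.5003, 0.2101, 0.0366]
ee_rot: [-0.001, 0.325, 0.946, -0.001]
contact_force: [1.5, 0.2, -1.1]
position: [0.4892, 0.2194, 0.0373]
ee_rot: [-0.0, 0.326, 0.945, -0.0]
contact_force: [0.5, -0.2, 0.5]
```

```bash

python3 steer.py '[[-0.012, 0, 0, 0], [-0.008, 0, -0.03, 0], [0, 0, -0.04, 0], [0, 0, -0.04, 0], [0, 0, 0, 0]]' 0.085 | sed -n 2,3p
python3 steer.py '[[0, 0, 0, 0], [0, 0, 0, 0], [0, 0, 0, 0]]' | sed -n 2,3p
python3 cov.py
```

```text
position: [0.5117, 0.2074, 0.1554]
ee_rot: [0.007, 0.326, 0.945, 0.004]
position: [0.5046, 0.206, 0.146]
ee_rot: [-0.001, 0.326, 0.945, -0.001]
pos [0.5046 0.206  0.146 ]
cover [362   3] [0.4129 0.31  ] [0.1362 0.0256]
cover [367 153] [0.4957 0.2536] [0.0362 0.0322]
cover [288 160] [0.4637 0.2042] [ 0.031  -0.0264]
cover [273  10] [0.3797 0.2609] [ 0.1321 -0.0335]
wood [289   0] [0.3803 0.2736] [ 0.1394 -0.0232]
wood [377   0] [0.4168 0.3203] [0.1394 0.0362]
wood [369 157] [0.5001 0.253 ] [0.0324 0.0344]
```

```bash

python3 steer.py '[[0.04, 0, 0, 0.015], [0.04, 0.002, 0, 0], [0.041, 0, 0, 0], [0, 0, 0.02, 0], [0, 0, 0, 0]]' | sed -n 2,3p
python3 steer.py '[[0, 0, 0, 0], [0, 0, 0, 0], [0, 0, 0, 0]]' | sed -n 2,4p
python3 - <<'E'
from tf import *
s=manip.get_state();q=s["ee_rot"];M=R.from_quat([q[1],q[2],q[3],q[0]]).as_matrix()
x=np.array([-.788,.616]);y=np.array([.616,.788])
P=np.array([.5046,.206])+.121*x+.002*y
print(P,M.T@(np.append(P,.006)-s["position"]))
E
```

```text
position: [0.4079, 0.2834, 0.1241]
ee_rot: [-0.003, 0.331, 0.944, -0.003]
position: [0.4136, 0.2833, 0.1277]
ee_rot: [0.0, 0.334, 0.943, 0.0]
contact_force: [-0.6, 0.3, 0.2]
[0.410484 0.282112] [ 0.00173738 -0.00286654  0.12167987]
```

```bash

python3 steer.py '[[0.002, -0.003, 0.03, 0], [0, 0, 0.03, 0], [0, 0, 0.03, 0], [0, 0, 0.02, 0], [0, 0, 0.01, 0]]' | sed -n 2,4p
python3 steer.py '[[0, 0, 0, 0], [0, 0, 0, 0]]' | sed -n 2,4p
python3 steer.py '[[0, 0, 0, 0], [0, 0, 0, 0], [0, 0, 0, 0], [0, 0, 0, 0], [0, 0, 0, 0]]' 0.04 40 | sed -n 2,6p
```

```text
position: [0.4085, 0.2812, 0.0053]
ee_rot: [-0.001, 0.334, 0.943, -0.001]
contact_force: [-0.4, -0.3, -0.4]
position: [0.4098, 0.2822, 0.0074]
ee_rot: [-0.0, 0.334, 0.943, -0.0]
contact_force: [1.2, 0.3, 0.5]
position: [0.4104, 0.2832, 0.009]
ee_rot: [0.001, 0.333, 0.943, 0.001]
contact_force: [0.8, -1.1, 6.7]
width: 0.0625
gripper_force: 45.3
```

```bash

python3 steer.py '[[0, 0, -0.006, 0], [0, 0, -0.006, 0], [0, 0, 0, 0]]' 0.0622 | sed -n 2,6p
python3 steer.py '[[0, 0, 0, 0], [0, 0, 0, 0], [0, 0, 0, 0]]' 0.0632 20| sed -n 4,6p
python3 steer.py '[[0, 0, 0, 0], [0, 0, 0, 0], [0, 0, 0, 0]]' 0.0635 20| sed -n 4,6p
```

```text
position: [0.4086, 0.2827, 0.0202]
ee_rot: [0.0, 0.333, 0.943, 0.0]
contact_force: [0.5, 0.0, -5.6]
width: 0.0622
gripper_force: 45.7
contact_force: [-0.2, -0.5, -0.2]
width: 0.0633
gripper_force: 0.3
contact_force: [-0.0, -0.1, 0.7]
width: 0.0632
gripper_force: 0.0
```

```bash

python3 steer.py '[[0, 0, 0.006, 0], [0, 0, 0.006, 0], [0, 0, 0, 0]]' 0.07 | sed -n 2,4p
python3 steer.py '[[0, 0, 0, 0], [0, 0, 0, 0], [0, 0, 0, 0], [0, 0, 0, 0], [0, 0, -0.005, 0]]' 0.04 40 | sed -n 2,6p
python3 steer.py '[[0, 0, -0.005, 0], [0, 0, 0, 0]]' 0.0626 | sed -n 2,6p
python3 steer.py '[[0, 0, 0, 0], [0, 0, 0, 0]]' 0.0627 20| sed -n 4,6p
python3 steer.py '[[0, 0, 0, 0], [0, 0, 0, 0]]' 0.0628 20| sed -n 4,6p
```

```text
position: [0.4079, 0.2821, 0.0061]
ee_rot: [-0.001, 0.333, 0.943, -0.001]
contact_force: [-0.2, -0.2, -0.4]
position: [0.4075, 0.2819, 0.0115]
ee_rot: [-0.001, 0.333, 0.943, -0.001]
contact_force: [-0.3, 0.1, -5.4]
width: 0.0624
gripper_force: 45.4
position: [0.4094, 0.2829, 0.0184]
ee_rot: [0.001, 0.333, 0.943, 0.001]
contact_force: [-0.4, 0.4, -5.1]
width: 0.0627
gripper_force: 31.5
contact_force: [-0.7, -0.8, -5.3]
width: 0.0624
gripper_force: 21.1
contact_force: [-0.2, 1.2, -5.5]
width: 0.0629
gripper_force: 14.2
```

```bash

python3 steer.py '[[0, 0, 0, 0], [0, 0, 0, 0], [0, 0, 0, 0]]' 0.06285 20| sed -n 2,6p
python3 steer.py '[[0, 0, 0, 0], [0, 0, 0, 0], [0, 0, 0, 0]]' 0.0629 20| sed -n 2,6p
```

```text
position: [0.4088, 0.2825, 0.0175]
ee_rot: [0.0, 0.333, 0.943, -0.0]
contact_force: [0.9, -0.6, -4.7]
width: 0.063
gripper_force: 9.8
position: [0.4088, 0.2826, 0.0175]
ee_rot: [0.0, 0.333, 0.943, -0.0]
contact_force: [0.5, -0.3, -2.9]
width: 0.0629
gripper_force: 6.5
```

```bash

python3 steer.py '[[-0.003, 0, -0.006, 0], [-0.003, 0, -0.006, 0], [0, 0, 0, 0]]' 0.06288 20| sed -n 2,6p
python3 steer.py '[[-0.005, 0, -0.006, 0], [-0.005, 0, -0.006, 0], [0, 0, 0, 0]]' | sed -n 2,6p
```

```text
position: [0.4149, 0.2789, 0.0308]
ee_rot: [0.001, 0.333, 0.943, 0.001]
contact_force: [-1.1, -0.1, -3.3]
width: 0.0628
gripper_force: 6.5
position: [0.423, 0.2724, 0.0429]
ee_rot: [0.001, 0.333, 0.943, 0.001]
contact_force: [0.0, -1.1, -1.9]
width: 0.0631
gripper_force: 6.3
```

```bash

python3 steer.py '[[-0.006, 0, -0.006, 0], [-0.007, 0, -0.005, 0], [-0.007, 0, -0.005, 0], [0, 0, 0, 0]]' | sed -n 2,6p
python3 steer.py '[[-0.007, 0, -0.004, 0], [-0.007, 0, -0.004, 0], [-0.006, 0, -0.002, 0], [0, 0, 0, 0]]' | sed -n 2,6p
python3 - <<'E'
from h import *
S=manip.get_image("scene");D=manip.get_image("side");s=manip.get_state()
np.savez("pics/st.npz",S=S["img"],D=D["img"])
p=s["position"]
for d,n in((S,"scene"),(D,"side")):
    im=d["img"];hsv=cv2.cvtColor(im,cv2.COLOR_RGB2HSV).astype(int)
    u,v=proj(d,[p[0],p[1],.05]).astype(int)
    m=np.zeros(im.shape[:2],bool);m[v-30:v+30,u-30:u+30]=1
    for k,q in(("wood",(hsv[...,1]>100)&(hsv[...,2]>60)&(hsv[...,0]<20)),("cover",(hsv[...,1]<50)&(hsv[...,2]>105))):
        ys,xs=np.nonzero(m&q);print(n,k,len(xs),(xs.min(),xs.max(),ys.min(),ys.max()) if len(xs) else "","tcp uv",u,v)
    print("bottom z0 below tcp",proj(d,[p[0],p[1],0]))
E
```

```text
position: [0.4389, 0.2593, 0.0586]
ee_rot: [0.001, 0.333, 0.943, 0.0]
contact_force: [-0.8, -0.7, -1.5]
width: 0.0631
gripper_force: 6.1
position: [0.4537, 0.2466, 0.0681]
ee_rot: [0.001, 0.333, 0.943, -0.0]
contact_force: [-0.5, -1.2, -0.5]
width: 0.0631
gripper_force: 5.9
scene wood 60 (np.int64(323), np.int64(341), np.int64(136), np.int64(140)) tcp uv 331 154
scene cover 652 (np.int64(312), np.int64(349), np.int64(124), np.int64(173)) tcp uv 331 154
bottom z0 below tcp [331.39216692 166.42730152]
side wood 476 (np.int64(295), np.int64(337), np.int64(220), np.int64(260)) tcp uv 308 250
side cover 78 (np.int64(285), np.int64(321), np.int64(220), np.int64(247)) tcp uv 308 250
bottom z0 below tcp [309.23953175 262.35686473]
```

```bash

python3 steer.py '[[-0.01, 0, -0.002, 0], [-0.01, 0, -0.001, 0], [-0.01, 0, 0, 0], [0, 0, 0, 0]]' | sed -n 2,6p
python3 steer.py '[[-0.009, 0, 0.001, 0], [-0.009, 0, 0.002, 0], [-0.009, 0, 0.002, 0], [0, 0, 0, 0]]' | sed -n 2,6p
python3 steer.py '[[-0.006, 0, 0.002, 0], [-0.002, 0, 0, 0], [0, 0, 0, 0]]' | sed -n 2,6p
```

```text
position: [0.4782, 0.2271, 0.0708]
ee_rot: [0.001, 0.333, 0.943, -0.0]
contact_force: [0.7, -1.1, 2.3]
width: 0.063
gripper_force: 6.4
position: [0.4987, 0.2105, 0.0651]
ee_rot: [0.001, 0.333, 0.943, -0.0]
contact_force: [0.6, -0.5, 0.5]
width: 0.063
gripper_force: 7.7
position: [0.5037, 0.2066, 0.0635]
ee_rot: [0.0, 0.333, 0.943, 0.0]
contact_force: [0.4, -0.9, 1.8]
width: 0.0629
gripper_force: 9.0
```

```bash

python3 steer.py '[[0, 0, 0, 0], [0, 0, 0, 0], [0, 0, 0, 0], [0, 0, -0.01, 0], [0, 0, -0.02, 0]]' 0.04 70 | sed -n 1,6p
python3 steer.py '[[0, 0, -0.02, 0], [0, 0, -0.03, 0], [0, 0, 0, 0]]' | sed -n 1,6p
python3 steer.py '[[-0.012, -0.013, 0, 0.05], [-0.018, -0.018, 0, 0], [-0.022, -0.022, 0, 0], [-0.022, -0.024, 0, 0], [-0.022, -0.024, 0, 0]]' | sed -n 1,6p
python3 steer.py '[[-0.022, -0.024, 0, 0], [-0.022, -0.024, 0, 0], [-0.022, -0.024, 0, 0], [-0.022, -0.024, 0, 0], [-0.015, -0.015, 0, 0]]' | sed -n 1,6p
python3 steer.py '[[0, 0, 0, 0.125], [0, 0, 0, 0.125], [0, 0, 0, 0.125], [0, 0, 0, 0.125], [0, 0, 0, 0.125]]' | sed -n 1,6p
python3 steer.py '[[0, 0, 0, 0.125], [0, 0, 0, 0], [0, 0, 0, 0]]' | sed -n 1,6p
```

```text
clock: 25.42
position: [0.4986, 0.2058, 0.0905]
ee_rot: [-0.004, 0.333, 0.943, -0.003]
contact_force: [-0.4, 0.1, -5.5]
width: 0.0619
gripper_force: 78.1
clock: 25.67
position: [0.5047, 0.2075, 0.1476]
ee_rot: [0.003, 0.333, 0.943, 0.002]
contact_force: [3.4, -0.1, -5.2]
width: 0.0621
gripper_force: 78.3
clock: 26.08
position: [0.506, 0.0666, 0.1416]
ee_rot: [-0.002, 0.356, 0.935, -0.001]
contact_force: [0.7, -0.2, -5.3]
width: 0.0617
gripper_force: 78.5
clock: 26.5
position: [0.5091, -0.0863, 0.1416]
ee_rot: [-0.002, 0.357, 0.934, -0.001]
contact_force: [-0.2, -0.5, -5.0]
width: 0.0617
gripper_force: 78.3
clock: 26.92
position: [0.509, -0.0833, 0.1414]
ee_rot: [-0.002, 0.629, 0.777, -0.001]
contact_force: [-0.3, -0.0, -3.8]
width: 0.0618
gripper_force: 78.3
clock: 27.17
position: [0.5097, -0.0834, 0.142]
ee_rot: [-0.002, 0.673, 0.74, -0.001]
contact_force: [0.4, 0.0, -4.9]
width: 0.0619
gripper_force: 78.4
```

```bash

python3 steer.py '[[-0.023, 0.004, 0, 0], [-0.023, 0.004, 0, 0], [-0.022, 0.003, 0, 0], [0, 0, 0, 0], [0, 0, 0, 0]]' | sed -n 1,4p
python3 steer.py '[[0, 0, 0.03, 0], [0, 0, 0.025, 0], [0, 0, 0.007, 0], [0, 0, 0, 0], [0, 0, 0, 0]]' | sed -n 1,4p
python3 - <<'E'
from h import *
S=manip.get_image("scene");D=manip.get_image("side");s=manip.get_state();p=s["position"];print(p)
ex=np.array([-.09,.996,0]);ey=np.array([.996,.09,0])
# expected corners of standing pair: cover face at -25mm along x, underside +30; y +-30; z .01...0.12
for d,n in((S,"scene"),(D,"side")):
    im=d["img"];hsv=cv2.cvtColor(im,cv2.COLOR_RGB2HSV).astype(int);u,v=proj(d,[p[0],p[1],.06]).astype(int)
    m=np.zeros(im.shape[:2],bool);m[v-40:v+40,u-35:u+35]=1
    c=m&(hsv[...,1]>100)&(hsv[...,2]>60)&(hsv[...,0]<20)
    ys,xs=np.nonzero(c);print(n,"wood",len(xs),xs.min(),xs.max(),ys.min(),ys.max())
    for zz in(.012,.122):print([proj(d,np.array([p[0],p[1],zz])+a*ex+b*ey).round(0).tolist() for a in(-.02,.03) for b in(-.03,.03)])
E
```

```text
clock: 27.58
position: [0.528, -0.1513, 0.1426]
ee_rot: [-0.001, 0.674, 0.739, -0.0]
contact_force: [-0.5, 0.3, -4.9]
clock: 28.0
position: [0.5279, -0.1498, 0.0814]
ee_rot: [-0.001, 0.673, 0.739, 0.0]
contact_force: [-0.1, 1.0, -4.2]
[ 0.52850584 -0.15016661  0.08192566]
scene wood 508 252 299 191 246
[[254.0, 243.0], [271.0, 253.0], [265.0, 232.0], [282.0, 241.0]]
[[249.0, 216.0], [267.0, 225.0], [261.0, 204.0], [279.0, 214.0]]
side wood 759 334 386 145 224
[[361.0, 196.0], [348.0, 192.0], [356.0, 202.0], [342.0, 198.0]]
[[362.0, 172.0], [348.0, 168.0], [357.0, 177.0], [343.0, 174.0]]
```

```bash

python3 steer.py '[[0, 0, 0.008, 0], [0, 0, 0.003, 0], [0, 0, 0, 0], [0, 0, 0, 0]]' | sed -n 2,4p
python3 steer.py '[[0, 0, 0.002, 0], [0, 0, 0, 0]]' | sed -n 2,4p
python3 steer.py '[[0, 0, 0.002, 0], [0, 0, 0, 0]]' | sed -n 2,4p
python3 - <<'E'
from h import *
D=manip.get_image("side");s=manip.get_state();p=s["position"];print(p)
ex=np.array([-.09,.996,0]);o2=p+.03*ex
im=D["img"];hsv=cv2.cvtColor(im,cv2.COLOR_RGB2HSV).astype(int)
u,v=proj(D,[p[0],p[1],.05]).astype(int)
c=((hsv[...,1]>90)&(hsv[...,2]>50)&(hsv[...,0]<20)).astype(np.uint8);c[:, :u-22]=0;c[:,u+22:]=0;c[:v-45]=0;c[v+30:]=0
k,l,st,ce=cv2.connectedComponentsWithStats(c)
for i in range(1,k):
    if st[i,4]>60:
        q=cv2.findContours((l==i).astype(np.uint8),0,2)[0][0];h=cv2.approxPolyDP(cv2.convexHull(q),2.5,True)[:,0]
        print(st[i],im[l==i].mean(0).round());
        for t in h:
            o,r=ray(D,t);a=((o2-o)@ex)/(r@ex);P=o+a*r;print(t,P.round(3))
E
```

```text
position: [0.5319, -0.155, 0.0759]
ee_rot: [0.006, 0.673, 0.74, -0.0]
contact_force: [-2.5, -7.9, 19.1]
position: [0.5323, -0.156, 0.0752]
ee_rot: [0.008, 0.673, 0.74, -0.001]
contact_force: [-3.9, -9.5, 27.0]
position: [0.5327, -0.1569, 0.0745]
ee_rot: [0.009, 0.672, 0.74, -0.001]
contact_force: [-6.1, -11.0, 33.3]
[ 0.53269936 -0.15691609  0.07453668]
[334 142  12  10  83] [161.  58.  50.]
[344 151] [ 0.556 -0.125  0.214]
[339 150] [ 0.577 -0.123  0.214]
[334 142] [ 0.598 -0.121  0.242]
[344 142] [ 0.557 -0.125  0.25 ]
[340 168  20  34 484] [149. 100.  66.]
[346 168] [ 0.546 -0.126  0.146]
[359 171] [ 0.493 -0.13   0.147]
[353 201] [ 0.512 -0.129  0.007]
[340 197] [ 0.569 -0.123  0.009]
[341 172] [ 0.567 -0.124  0.123]
```

```bash

python3 steer.py '[[0, 0, -0.004, 0], [0, 0, -0.004, 0], [0, 0, 0, 0], [0, 0, 0, 0]]' 0.0627 40| sed -n 2,6p
python3 steer.py '[[0, 0, 0, 0], [0, 0, 0, 0], [0, 0, 0, 0]]' 0.0629 20| sed -n 2,6p
python3 steer.py '[[0, 0, 0, 0], [0, 0, 0, 0], [0, 0, 0, 0]]' 0.0630 20| sed -n 2,6p
```

```text
position: [0.5285, -0.1506, 0.0746]
ee_rot: [0.0, 0.674, 0.739, 0.0]
contact_force: [-1.0, 0.0, 2.8]
width: 0.0628
gripper_force: 20.3
position: [0.5284, -0.1508, 0.0745]
ee_rot: [0.0, 0.674, 0.739, -0.0]
contact_force: [-1.7, -1.3, 2.0]
width: 0.0631
gripper_force: 8.9
position: [0.5283, -0.1509, 0.0744]
ee_rot: [0.0, 0.674, 0.739, -0.0]
contact_force: [-1.6, -2.2, 1.4]
width: 0.0629
gripper_force: 3.7
```

```bash

python3 steer.py '[[0, 0, 0, 0], [0, 0, 0, 0], [0, 0, 0, 0], [0, 0, 0, 0]]' 0.066 20| sed -n 2,6p
python3 - <<'E'
from h import *
S=manip.get_image("scene");D=manip.get_image("side");s=manip.get_state();p=s["position"];print(p)
ex=np.array([-.09,.996,0])
for d,off,n in((D,.03,"side"),(S,-.025,"scene")):
    o2=p+off*ex;im=d["img"];hsv=cv2.cvtColor(im,cv2.COLOR_RGB2HSV).astype(int)
    u,v=proj(d,[p[0],p[1],.05]).astype(int)
    c=((hsv[...,1]>90)&(hsv[...,2]>50)&(hsv[...,0]<20));c=c.astype(np.uint8);c[:, :u-25]=0;c[:,u+25:]=0;c[:v-45]=0;c[v+30:]=0
    k,l,st,ce=cv2.connectedComponentsWithStats(c)
    for i in range(1,k):
        if st[i,4]>60:
            q=cv2.findContours((l==i).astype(np.uint8),0,2)[0][0];h=cv2.approxPolyDP(cv2.convexHull(q),2.,True)[:,0]
            print(n,st[i],im[l==i].mean(0).round())
            for t in h:
                o,r=ray(d,t);a=((o2-o)@ex)/(r@ex);P=o+a*r;print(t,P.round(3))
    # grey profile down the image column at u across the object
    print(n,u,v,"V col:",hsv[v-40:v+30:2,u,2].tolist(),"S:",hsv[v-40:v+30:2,u,1].tolist())
E
```

```text
position: [0.5282, -0.1504, 0.0743]
ee_rot: [-0.0, 0.674, 0.739, 0.0]
contact_force: [0.3, -1.0, -0.3]
width: 0.0657
gripper_force: 0.0
[ 0.52828939 -0.15053457  0.07437449]
side [335 143  11  10  76] [161.  60.  52.]
[335 143] [ 0.589 -0.115  0.242]
[344 143] [ 0.553 -0.118  0.25 ]
[344 152] [ 0.552 -0.118  0.214]
[340 151] [ 0.569 -0.117  0.214]
side [346 172  24  27 348] [184. 128.  84.]
[369 175] [ 0.449 -0.128  0.145]
[357 198] [ 0.492 -0.124  0.031]
[346 195] [ 0.539 -0.119  0.031]
[346 185] [ 0.54  -0.119  0.076]
[356 172] [ 0.501 -0.123  0.144]
side 352 188 V col: [66, 66, 66, 67, 66, 67, 66, 67, 66, 72, 79, 75, 148, 155, 252, 251, 252, 251, 254, 165, 146, 148, 140, 132, 133, 162, 173, 162, 159, 96, 61, 62, 61, 73, 74] S: [54, 54, 54, 57, 58, 53, 54, 53, 50, 64, 65, 68, 41, 36, 28, 101, 142, 142, 147, 147, 143, 145, 142, 141, 138, 47, 37, 39, 38, 45, 67, 66, 67, 59, 55]
scene [272 189  18  23 156] [173. 129.  84.]
[273 189] [ 0.598 -0.169  0.267]
[280 189] [ 0.618 -0.168  0.277]
[289 201] [ 0.641 -0.165  0.254]
[289 211] [ 0.639 -0.166  0.222]
[273 199] [ 0.595 -0.17   0.236]
scene [240 228  35  36 929] [214. 151.  79.]
[274 237] [ 0.585 -0.171  0.099]
[274 248] [ 0.58  -0.171  0.052]
[260 263] [ 0.518 -0.177 -0.06 ]
[240 263] [ 0.428 -0.185 -0.128]
[240 245] [ 0.447 -0.183 -0.027]
[258 228] [ 0.533 -0.175  0.1  ]
scene 265 234 V col: [57, 57, 58, 57, 58, 58, 59, 62, 61, 65, 65, 66, 74, 78, 80, 69, 100, 144, 149, 173, 176, 190, 247, 252, 253, 252, 221, 151, 143, 141, 141, 141, 157, 227, 252] S: [36, 36, 35, 40, 35, 44, 48, 45, 46, 39, 39, 46, 55, 59, 57, 67, 46, 37, 53, 125, 167, 169, 173, 169, 166, 169, 173, 154, 146, 146, 145, 143, 101, 40, 13]
```

```bash

python3 steer.py '[[0, 0, 0, 0], [0, 0, 0, 0], [0, 0, 0, 0], [0, 0, 0, 0]]' 0.085| sed -n 1,3p
cat > tray.py <<'E'
from tf import *
s=manip.get_state();print(s["position"].round(4),s["clock"])
for n in("scene","side"):
    d=manip.get_image(n);im=d["img"];hsv=cv2.cvtColor(im,cv2.COLOR_RGB2HSV).astype(int)
    u,v=proj(d,[.53,-.21,.03]).astype(int)
    c=((hsv[...,1]>85)&(hsv[...,2]>60)&(hsv[...,0]<22));c=c.astype(np.uint8);c[:, :u-60]=0;c[:,u+60:]=0;c[:v-45]=0;c[v+45:]=0
    k,l,st,ce=cv2.connectedComponentsWithStats(c)
    for i in range(1,k):
        if st[i,4]>60:
            q=cv2.findContours((l==i).astype(np.uint8),0,2)[0][0];h=cv2.approxPolyDP(cv2.convexHull(q),2.,True)[:,0]
            print(n,st[i],im[l==i].mean(0).round())
            for t in h:print(t,"z.059",onz(d,t,.059).round(3)[:2],"z.004",onz(d,t,.004).round(3)[:2])
E
python3 tray.py
```

```text
clock: 30.42
position: [0.5283, -0.1507, 0.0745]
ee_rot: [0.0, 0.674, 0.739, -0.0]
[ 0.5283 -0.1507  0.0745] 30.4167
scene [284 207  16   8  61] [184. 141.  91.]
[299 208] z.059 [ 0.539 -0.024] z.004 [0.502 0.017]
[294 214] z.059 [ 0.544 -0.051] z.004 [ 0.507 -0.012]
[284 207] z.059 [ 0.503 -0.048] z.004 [ 0.463 -0.009]
scene [ 230  229   45   47 1229] [207. 147.  79.]
[273 237] z.059 [ 0.557 -0.15 ] z.004 [ 0.521 -0.118]
[274 248] z.059 [ 0.584 -0.175] z.004 [ 0.55  -0.145]
[248 275] z.059 [ 0.593 -0.275] z.004 [ 0.56  -0.253]
[233 265] z.059 [ 0.543 -0.278] z.004 [ 0.505 -0.256]
[230 255] z.059 [ 0.513 -0.262] z.004 [ 0.474 -0.239]
[256 229] z.059 [ 0.501 -0.158] z.004 [ 0.461 -0.127]
side [299 140  24  15 198] [154. 103.  70.]
[322 140] z.059 [ 0.872 -0.441] z.004 [ 0.941 -0.541]
[299 154] z.059 [ 0.875 -0.26 ] z.004 [ 0.943 -0.346]
[299 140] z.059 [ 0.966 -0.381] z.004 [ 1.041 -0.476]
side [333 140  13  12 109] [161.  60.  51.]
[344 151] z.059 [ 0.72  -0.397] z.004 [ 0.777 -0.493]
[338 149] z.059 [ 0.754 -0.399] z.004 [ 0.814 -0.496]
[333 140] z.059 [ 0.827 -0.47 ] z.004 [ 0.893 
[... 707 characters left out ...]
.467 -0.326] z.004 [ 0.507 -0.418]
side [346 172  24  27 350] [187. 132.  85.]
[369 175] z.059 [ 0.517 -0.263] z.004 [ 0.561 -0.35 ]
[358 198] z.059 [ 0.469 -0.088] z.004 [ 0.509 -0.163]
[346 195] z.059 [ 0.517 -0.081] z.004 [ 0.56  -0.155]
[346 185] z.059 [ 0.555 -0.144] z.004 [ 0.601 -0.222]
[356 172] z.059 [ 0.575 -0.256] z.004 [ 0.622 -0.342]
side [334 213  42  17 266] [187. 142. 100.]
[334 216] z.059 [0.481 0.058] z.004 [ 0.522 -0.006]
[337 213] z.059 [0.482 0.037] z.004 [ 0.523 -0.029]
[365 220] z.059 [0.379 0.019] z.004 [ 0.413 -0.048]
[375 229] z.059 [0.327 0.045] z.004 [ 0.358 -0.02 ]
[354 229] z.059 [0.385 0.084] z.004 [0.42  0.021]
[335 220] z.059 [0.465 0.076] z.004 [0.505 0.013]
```

Casting both views onto z=0.059 gives the same answer. On release the pair tipped over to the cover side and now lies flat in the tray, underside up. I'll look for the cover's lip and any stray punches from above, numerically.

```bash

python3 steer.py '[[0, 0, -0.03, 0], [0, 0, -0.03, 0], [-0.03, 0, -0.03, 0], [-0.04, 0, 0, 0], [-0.04, 0, 0, 0]]' 0.085| sed -n 1,3p
python3 steer.py '[[-0.02, 0, 0, 0], [0, 0, 0, 0], [0, 0, 0, 0], [0, 0, 0, 0]]' | sed -n 1,3p
cat > wl.py <<'E'
from tf import *
s=manip.get_state();w=manip.get_image("wrist");T=wristT(w,s);q=s["ee_rot"];M=R.from_quat([q[1],q[2],q[3],q[0]]).as_matrix()
im=w["img"];cv2.imwrite("pics/wl.png",im[:,:,::-1]);hsv=cv2.cvtColor(im,cv2.COLOR_RGB2HSV).astype(int);print(s["position"].round(4))
for n,m,z in(("wood",(hsv[...,1]>85)&(hsv[...,2]>60)&(hsv[...,0]<22),.059),("dark",(hsv[...,2]<120)&(hsv[...,1]<85),.004),("bright",(hsv[...,2]>=120)&(hsv[...,1]<60),.018)):
    m=m.astype(np.uint8);m[240:]=0
    k,l,st,ce=cv2.connectedComponentsWithStats(m)
    for i in range(1,k):
        if st[i,4]>150:
            c=cv2.findContours((l==i).astype(np.uint8),0,2)[0][0];h=cv2.approxPolyDP(cv2.convexHull(c),4,True)[:,0]
            print(n,st[i],im[l==i].mean(0).round())
            if st[i,4]<30000 or n=="wood":
                for p in h[:9]:P=onz(w,p,z,T);print("  ",p,P[:2].round(4),(M.T@(P-s["position"])).round(4)[:2])
E
python3 wl.py
```

```text
clock: 30.93
position: [0.5399, -0.2608, 0.167]
ee_rot: [0.003, 0.673, 0.74, 0.001]
clock: 31.27
position: [0.5397, -0.2786, 0.1636]
ee_rot: [-0.001, 0.674, 0.739, 0.0]
[ 0.5397 -0.2786  0.1636]
wood [  290    19    81   152 11549] [155. 110.  78.]
   [370  19] [ 0.5595 -0.1463] [0.1298 0.032 ]
   [366 168] [ 0.57   -0.2531] [0.0225 0.0326]
   [296 170] [ 0.515  -0.2598] [ 0.0208 -0.0228]
   [290  20] [ 0.5033 -0.1522] [ 0.1291 -0.0246]
dark [    0     0   640   240 93941] [58. 55. 51.]
dark [194   0 101 216 630] [113. 107. 101.]
   [194   0] [ 0.4137 -0.1315] [ 0.1579 -0.1119]
   [294 214] [ 0.5121 -0.3169] [-0.0359 -0.0309]
   [210 212] [ 0.4274 -0.3227] [-0.0338 -0.1157]
dark [393   0  70 218 748] [108. 102.  96.]
   [462   0] [ 0.642  -0.1104] [0.1579 0.1174]
   [437 217] [ 0.6564 -0.3069] [-0.0391  0.1137]
   [393 216] [ 0.6116 -0.3099] [-0.038   0.0689]
bright [  187     0   282   224 44611] [214. 206. 197.]
bright [ 565  135   75   28 1790] [218. 210. 200.]
   [565 155] [ 0.76   -0.2309] [0.0271 0.2239]
   [571 135] [ 0.7603 -0.2123] [0.0456 0.2259]
   [639 139] [ 0.829  -0.2086] [0.043  0.2946]
   [639 162] [ 0.8369 -0.2298] [0.0212 0.3006]
```

```bash
python3 - <<'E'
import cv2
im=cv2.imread("pics/wl.png");g=cv2.cvtColor(im,cv2.COLOR_BGR2GRAY)
for r in(12,40,70,100,130,160,175,185):print(r,g[r,262:300:2].tolist(),"|",g[r,362:392:2].tolist())
for c in(310,330,350):print(c,g[0:26:2,c].tolist(),"|",g[160:216:3,c].tolist())
E
```

```text
12 [151, 152, 152, 150, 152, 150, 151, 152, 152, 150, 151, 151, 153, 187, 220, 226, 233, 233, 233] | [231, 231, 232, 232, 232, 231, 231, 230, 231, 230, 230, 230, 230, 230, 231]
40 [229, 229, 228, 229, 229, 229, 229, 229, 229, 229, 223, 198, 182, 181, 143, 104, 104, 105, 102] | [181, 175, 176, 179, 194, 227, 230, 230, 231, 230, 230, 230, 230, 229, 229]
70 [228, 229, 230, 229, 229, 229, 215, 169, 146, 144, 145, 145, 164, 178, 162, 115, 104, 108, 106] | [114, 111, 111, 119, 191, 233, 234, 234, 234, 234, 234, 234, 234, 234, 234]
100 [141, 141, 142, 141, 141, 141, 141, 142, 142, 142, 141, 142, 147, 171, 171, 132, 107, 106, 108] | [114, 112, 110, 127, 220, 232, 233, 233, 233, 233, 233, 232, 233, 232, 233]
130 [141, 141, 139, 141, 141, 140, 140, 139, 140, 139, 140, 139, 137, 155, 170, 155, 114, 108, 109] | [168, 168, 171, 205, 233, 227, 213, 214, 168, 165, 191, 226, 232, 233, 234]
160 [144, 145, 145, 145, 145, 146, 146, 145, 146, 146, 145, 145, 147, 151, 170, 169, 131, 106, 104] | [111, 110, 116, 137, 144, 146, 171, 214, 203, 150, 146, 144, 145, 145, 160]
175 [231, 232, 232, 221, 212, 175, 149, 149, 146, 144, 145, 145, 145, 145, 145, 144, 145, 145, 145] | [233, 233, 233, 233, 233, 232, 232, 232, 232, 232, 232, 231, 232, 232, 232]
185 [230, 230, 230, 230, 230, 231, 231, 231, 231, 231, 231, 231, 231, 231, 231, 230, 231, 231, 231] | [231, 230, 231, 230, 230, 230, 230, 230, 230, 230, 229, 229, 229, 229, 229]
310 [235, 233, 233, 234, 233, 232, 233, 234, 235, 216, 181, 174, 134] | [112, 110, 113, 115, 140, 144, 150, 230, 232, 234, 232, 232, 231, 231, 230, 227, 229, 187, 114]
330 [236, 235, 235, 235, 234, 233, 233, 235, 234, 208, 178, 177, 176] | [112, 112, 114, 116, 140, 197, 237, 235, 232, 233, 234, 231, 231, 232, 230, 229, 229, 188, 118]
350 [234, 235, 235, 235, 234, 232, 232, 234, 234, 209, 172, 168, 169] | [112, 111, 112, 126, 229, 234, 235, 234, 232, 232, 233, 228, 231, 230, 229, 228, 228, 188, 120]
```

The wrist pixels show the lip as a 5-pixel strip along the rack's full left side, and no stray dark objects on the tray floor. Next I grip only the wood, above the lip.

```bash

python3 steer.py '[[0.038, 0.002, 0, 0], [0.0375, 0.002, 0, 0], [0, 0, 0.03, 0], [0, 0, 0.03, 0], [0, 0, 0, 0]]' 0.085 40| sed -n 1,3p
python3 steer.py '[[0, 0, 0, 0], [0, 0, 0, 0], [0, 0, 0, 0]]' | sed -n 2,4p
python3 - <<'E'
from tf import *
s=manip.get_state();q=s["ee_rot"];M=R.from_quat([q[1],q[2],q[3],q[0]]).as_matrix()
P=np.array([(.5595+.57+.515+.5033)/4,(-.1463-.2531-.2598-.1522)/4,.037]);print(P,M.T@(P-s["position"]))
E
```

```text
clock: 31.73
position: [0.5333, -0.1998, 0.0995]
ee_rot: [-0.005, 0.673, 0.74, -0.001]
position: [0.5385, -0.2046, 0.1058]
ee_rot: [0.002, 0.674, 0.739, 0.0]
contact_force: [0.0, 0.4, 0.8]
[ 0.53695 -0.20285  0.037  ] [ 0.00205011 -0.00160222  0.06880238]
```

```bash

python3 steer.py '[[0.002, -0.0015, 0.03, 0], [0, 0, 0.025, 0], [0, 0, 0.013, 0], [0, 0, 0, 0], [0, 0, 0, 0]]' | sed -n 1,5p
python3 steer.py '[[0, 0, 0, 0], [0, 0, 0, 0]]' | sed -n 2,5p
python3 steer.py '[[0, 0, 0, 0], [0, 0, 0, 0], [0, 0, 0, 0], [0, 0, 0, 0], [0, 0, 0, 0]]' 0.04 40 | sed -n 1,6p
```

```text
clock: 32.4
position: [0.5362, -0.2028, 0.0368]
ee_rot: [0.001, 0.674, 0.739, 0.0]
contact_force: [0.5, -0.1, -0.0]
width: 0.0849
position: [0.537, -0.2031, 0.0378]
ee_rot: [0.002, 0.674, 0.739, 0.0]
contact_force: [0.5, -0.6, 0.1]
width: 0.0852
clock: 32.98
position: [0.5363, -0.2025, 0.0371]
ee_rot: [0.001, 0.674, 0.739, 0.0]
contact_force: [-1.0, 0.7, 4.8]
width: 0.057
gripper_force: 43.7
```

```bash

python3 steer.py '[[0, 0, -0.004, 0], [0, 0, -0.004, 0], [0, 0, -0.004, 0], [0, 0, -0.005, 0], [0, 0, 0, 0]]' | sed -n 2,6p
python3 steer.py '[[0, 0, -0.01, 0], [0, 0, -0.01, 0], [0, 0, -0.01, 0], [0, 0, -0.015, 0], [0, 0, -0.02, 0]]' | sed -n 2,6p
python3 steer.py '[[0, 0, -0.03, 0], [0, 0, -0.02, 0], [0, 0, 0, 0], [0, 0, 0, 0]]' | sed -n 2,6p
```

```text
position: [0.5359, -0.2025, 0.0539]
ee_rot: [0.001, 0.674, 0.739, -0.0]
contact_force: [0.0, -0.6, -2.1]
width: 0.0574
gripper_force: 43.3
position: [0.5345, -0.2018, 0.1184]
ee_rot: [-0.001, 0.674, 0.739, -0.0]
contact_force: [1.1, -0.2, -3.3]
width: 0.0567
gripper_force: 44.3
position: [0.5361, -0.2026, 0.1698]
ee_rot: [0.002, 0.674, 0.739, 0.0]
contact_force: [-0.6, 0.3, -2.8]
width: 0.0568
gripper_force: 44.4
```

```bash

python3 steer.py '[[0.02, 0, 0, 0], [0.03, -0.001, 0, 0], [0.035, -0.001, 0, 0], [0.036, -0.002, 0, 0], [0.036, -0.002, 0, 0]]' | sed -n 1,3p
python3 steer.py '[[0.036, -0.002, 0, 0], [0.036, -0.002, 0, 0], [0.036, -0.002, 0, 0], [0.036, -0.002, 0, 0], [0.036, -0.002, 0, 0]]' | sed -n 1,3p
python3 steer.py '[[0.036, 0, 0, 0], [0.03, 0, 0, 0], [0.02, 0, 0, 0], [0.012, 0, 0, 0], [0, 0, 0, 0]]' | sed -n 1,3p
python3 - <<'E'
from h import *
s=manip.get_state();F=s["contact_force"];print(s["position"],F)
for n in("scene","side"):
    d=manip.get_image(n);im=d["img"];g=cv2.cvtColor(im,cv2.COLOR_RGB2GRAY)
    cv2.imwrite(f"pics/{n}_p.png",im[:,:,::-1])
    # expected punches: along tray line from rack centre +-32 mm, z .009...051
    ex=np.array([-.092,.996,0]);c=np.array([.536,-.2035,0])
    for k in(-.032,0,.032):
        a=[proj(d,c+k*ex+[0,0,z]) for z in(.051,.040,.03,.017,.009)]
        print(n,k,[p.round(0).astype(int).tolist() for p in a],[im[int(p[1]),int(p[0])].tolist() for p in a])
    p=proj(d,c+[0,0,.03]).astype(int)
    for r in range(p[1]-14,p[1]+16,2):print(r,g[r,p[0]-24:p[0]+26:2].tolist())
E
```

```text
clock: 34.57
position: [0.5133, -0.0449, 0.1662]
ee_rot: [-0.002, 0.674, 0.738, -0.001]
clock: 34.98
position: [0.4866, 0.1333, 0.1664]
ee_rot: [-0.001, 0.674, 0.739, -0.001]
clock: 35.4
position: [0.4784, 0.2312, 0.1666]
ee_rot: [-0.001, 0.673, 0.74, -0.001]
[0.47838206 0.23122968 0.16663739] [-0.25047968 -0.59555035 -2.49970855]
scene -0.032 [[245, 256], [246, 258], [246, 261], [247, 264], [247, 265]] [[252, 248, 241], [209, 193, 180], [151, 139, 130], [224, 209, 196], [194, 179, 168]]
scene 0 [[253, 247], [254, 250], [254, 252], [255, 256], [255, 257]] [[250, 244, 236], [183, 169, 157], [153, 141, 133], [241, 232, 224], [169, 155, 146]]
scene 0.032 [[261, 240], [261, 242], [262, 245], [262, 248], [263, 250]] [[249, 241, 234], [182, 167, 156], [151, 139, 130], [240, 230, 221], [180, 165, 155]]
238 [248, 248, 248, 248, 248, 248, 248, 249, 248, 252, 254, 201, 162, 202, 245, 249, 244, 248, 248, 248, 248, 248, 249, 244, 216]
240 [247, 247, 247, 248, 248, 247, 247, 247, 252, 254, 203, 161, 160, 201, 232, 239, 223, 243, 248, 248, 248, 248, 248, 249, 249]
242 [248, 247, 247, 247, 248, 248
[... 3330 characters left out ...]
 228, 144, 147, 220, 251, 249, 248, 248, 249, 249]
192 [247, 247, 248, 248, 248, 248, 247, 246, 252, 255, 161, 183, 210, 223, 221, 146, 148, 209, 251, 248, 247, 248, 248, 248, 248]
194 [248, 247, 247, 247, 247, 248, 248, 252, 255, 255, 123, 128, 255, 255, 150, 147, 196, 250, 248, 247, 248, 248, 248, 248, 248]
196 [236, 247, 249, 249, 248, 247, 246, 229, 243, 255, 214, 233, 255, 255, 142, 185, 243, 248, 247, 247, 247, 246, 246, 247, 248]
198 [142, 150, 188, 213, 253, 250, 250, 248, 247, 241, 224, 237, 250, 254, 158, 247, 248, 247, 248, 247, 248, 248, 248, 248, 250]
200 [105, 126, 143, 143, 142, 173, 197, 248, 249, 252, 249, 248, 245, 232, 240, 249, 248, 248, 247, 248, 248, 248, 248, 248, 253]
```

All three predicted punch positions show the same bright-tip, dark-nose, bright-shoulder profile in both views, so the punches are standing. Now I'll put the block down.

```bash

python3 steer.py '[[0, 0, 0.035, 0], [0, 0, 0.035, 0], [0, 0, 0.035, 0], [0, 0, 0.02, 0], [0, 0, 0.008, 0]]' | sed -n 2,4p
python3 steer.py '[[0, 0, 0, 0], [0, 0, 0, 0]]' | sed -n 2,4p
python3 steer.py '[[0, 0, 0.002, 0], [0, 0, 0.002, 0], [0, 0, 0, 0]]' | sed -n 2,4p
```

```text
position: [0.4771, 0.2267, 0.0315]
ee_rot: [-0.002, 0.675, 0.738, -0.004]
contact_force: [0.4, -0.1, -1.7]
position: [0.4805, 0.2287, 0.0354]
ee_rot: [0.0, 0.674, 0.738, 0.0]
contact_force: [1.2, -0.1, -0.7]
position: [0.4805, 0.2296, 0.0319]
ee_rot: [0.001, 0.674, 0.739, 0.001]
contact_force: [-0.4, -0.0, -2.4]
```

```bash

python3 steer.py '[[0, 0, 0.002, 0], [0, 0, 0.0015, 0], [0, 0, 0, 0]]' | sed -n 2,4p
python3 steer.py '[[0, 0, 0.001, 0], [0, 0, 0, 0]]' | sed -n 2,4p
python3 steer.py '[[0, 0, 0.001, 0], [0, 0, 0, 0]]' | sed -n 2,4p
```

```text
position: [0.4801, 0.2297, 0.0282]
ee_rot: [0.0, 0.674, 0.739, 0.001]
contact_force: [-0.4, 0.3, 2.7]
position: [0.4801, 0.2296, 0.0282]
ee_rot: [0.0, 0.674, 0.739, 0.001]
contact_force: [-3.1, -1.0, 10.4]
position: [0.4801, 0.2297, 0.0281]
ee_rot: [0.001, 0.674, 0.739, 0.001]
contact_force: [-3.2, -1.7, 17.9]
```

Contact came at z = 0.028, as predicted. I'll ease off, release, retreat and check.

```bash

python3 steer.py '[[0, 0, -0.002, 0], [0, 0, 0, 0]]' | sed -n 2,4p
python3 steer.py '[[0, 0, 0, 0], [0, 0, 0, 0], [0, 0, 0, 0], [0, 0, 0, 0], [0, 0, 0, 0]]' 0.085 | sed -n 2,6p
python3 steer.py '[[0, 0, -0.02, 0], [0, 0, -0.03, 0], [0, 0, -0.035, 0], [-0.02, 0, -0.03, 0], [-0.03, 0, 0, 0]]' | sed -n 2,4p
python3 steer.py '[[-0.035, 0, 0, 0], [-0.035, 0, 0, 0], [0, 0, 0, 0], [0, 0, 0, 0], [0, 0, 0, 0]]' | sed -n 1,5p
python3 wl.py | sed -n 1,8p
python3 - <<'E'
from h import *
for n in("scene","side"):
    d=manip.get_image(n);im=d["img"].astype(int);a=cv2.imread(f"pics/{n}_p.png")[:,:,::-1].astype(int)
    p=proj(d,np.array([.536,-.2035,.03])).astype(int);D=np.abs(im-a).max(2)[p[1]-18:p[1]+18,p[0]-24:p[0]+24];print(n,"tray change px",(D>30).sum())
    b=cv2.imread(f"pics/{n}0.png")[:,:,::-1].astype(int);E=(np.abs(im-b).max(2)>50).astype(np.uint8)
    k,l,st,ce=cv2.connectedComponentsWithStats(E);print([(s[:5].tolist()) for s in st[1:] if s[4]>60])
E
```

```text
position: [0.4801, 0.2297, 0.0281]
ee_rot: [0.0, 0.674, 0.739, 0.001]
contact_force: [-0.5, 0.0, 11.6]
position: [0.4796, 0.2294, 0.0272]
ee_rot: [-0.0, 0.674, 0.739, -0.0]
contact_force: [-0.5, 0.1, -0.4]
width: 0.085
gripper_force: 0.0
position: [0.4886, 0.182, 0.1484]
ee_rot: [0.003, 0.673, 0.74, 0.006]
contact_force: [1.4, -0.8, 0.0]
clock: 38.33
position: [0.4906, 0.1101, 0.1423]
ee_rot: [-0.0, 0.674, 0.739, 0.0]
contact_force: [-0.0, 0.9, -0.2]
width: 0.0851
[0.4906 0.1101 0.1423]
wood [ 280    0   91  116 6487] [237. 186. 128.]
   [370   0] [0.507  0.2485] [0.1363 0.0289]
   [367 113] [0.5137 0.1782] [0.0656 0.0292]
   [286 115] [0.458  0.1717] [ 0.0642 -0.0269]
   [280   0] [0.4497 0.2433] [ 0.1363 -0.0286]
wood [558 106  82 134 991] [217. 180. 136.]
   [639 106] [0.7089 0.2036] [0.0732 0.2259]
scene tray change px 0
[[0, 0, 59, 26, 945], [155, 0, 54, 87, 2356], [259, 0, 83, 110, 3109], [209, 9, 25, 61, 384], [184, 83, 59, 41, 1107], [153, 100, 33, 44, 570], [207, 110, 42, 42, 784], [0, 124, 53, 74, 1680], [171, 142, 51, 26, 537], [319, 148, 32, 34, 674], [231, 236, 26, 28, 162]]
side tray change px 255
[[384, 0, 122, 145, 7751], [504, 0, 36, 44, 661], [360, 46, 27, 21, 219], [439, 56, 9, 79, 330], [300, 71, 61, 41, 1115], [402, 113, 92, 197, 7728], [312, 134, 23, 17, 228], [302, 169, 17, 14, 89], [329, 174, 17, 27, 256], [353, 180, 10, 17, 83], [360, 183, 11, 17, 62], [504, 222, 19, 42, 468], [292, 232, 30, 37, 646], [463, 234, 48, 60, 1080], [289, 246, 10, 20, 136], [445, 272, 52, 29, 966]]
```

```bash
python3 -c "
from rig import manip
print(manip.sign_off())"
```

```text
the job is handed in; nothing more can be done
None
```

The job is handed in at about 39 s: camera measurements show all three punches standing nose up on the cover in the tray and the empty block flat on the bench, but the first grasp slipped and I had to push the cover back onto the rack, the final turn-over was the pair tipping into the tray on release rather than being lowered, and I viewed 11 pictures, one over the limit of 10.

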